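# Put four bronze keys back over their own resonators

### The job

The four bronze keys have been put back on the wrong resonator stands. Swap them round so that every key lies face up on the stand made for its length (longest key on the longest stand, and so on down to the shortest), centred and straight along the stand on its two rubber strips. Lay the keys down rather than dropping them; each stand takes one key, and the pale filing block is free for parking a key on the way.

Things in the scene. Friction and masses are not known exactly. Their poses are not given: they have to be found in the camera images.
- key_a: The shortest of the four loose bronze metallophone keys: a flat bar 150 mm long, 40 mm wide and 9 mm thick (side faces upright for the lower 6 mm, then bevelled), about 0.4 kg, with a small dark cord hole near each end. Origin: centre of the underside; x along its length, y across its width, z up. Either end may point either way.
- key_b: The second shortest of the four loose bronze metallophone keys: a flat bar 175 mm long, 43 mm wide and 9 mm thick (side faces upright for the lower 6 mm, then bevelled), about 0.5 kg, with a small dark cord hole near each end. Origin: centre of the underside; x along its length, y across its width, z up. Either end may point either way.
- key_c: The second longest of the four loose bronze metallophone keys: a flat bar 200 mm long, 46 mm wide and 9 mm thick (side faces upright for the lower 6 mm, then bevelled), about 0.62 kg, with a small dark cord hole near each end. Origin: centre of the underside; x along its length, y across its width, z up. Either end may point either way.
- key_d: The longest of the four loose bronze metallophone keys: a flat bar 225 mm long, 49 mm wide and 9 mm thick (side faces upright for the lower 6 mm, then bevelled), about 0.74 kg, with a small dark cord hole near each end. Origin: centre of the underside; x along its length, y across its width, z up. Either end may point either way.
- stand_a: The shortest of four fixed dark wooden stands, for the 150 mm key. Base 170 x 90 x 12 mm; two cross boards 64 mm wide, 83 mm apart, topped by rubber strips (14 mm along the stand) on which a key rests, 100 mm above the bench; between them a bamboo tube, 33 mm across, its mouth 84 mm up. Origin: centre of the underside; x along its length. Its key sits centred over it, along x.
- stand_b: The second shortest of four fixed dark wooden stands, for the 175 mm key. Base 195 x 90 x 12 mm; two cross boards 64 mm wide, 97 mm apart, topped by rubber strips (14 mm along the stand) on which a key rests, 100 mm above the bench; between them a bamboo tube, 33 mm across, its mouth 84 mm up. Origin: centre of the underside; x along its length. Its key sits centred over it, along x.
- stand_c: The second longest of four fixed dark wooden stands, for the 200 mm key. Base 220 x 90 x 12 mm; two cross boards 64 mm wide, 110 mm apart, topped by rubber strips (14 mm along the stand) on which a key rests, 100 mm above the bench; between them a bamboo tube, 33 mm across, its mouth 84 mm up. Origin: centre of the underside; x along its length. Its key sits centred over it, along x.
- stand_d: The longest of four fixed dark wooden stands, for the 225 mm key. Base 245 x 90 x 12 mm; two cross boards 64 mm wide, 124 mm apart, topped by rubber strips (14 mm along the stand) on which a key rests, 100 mm above the bench; between them a bamboo tube, 33 mm across, its mouth 84 mm up. Origin: centre of the underside; x along its length. Its key sits centred over it, along x.
- block: Filing block, the free spot, empty at the start: a fixed pale wooden block 200 mm long, 100 wide, 80 high, with two rubber strips (14 mm along its length, 70 across, 12 high) 100 mm apart, on whose tops, 92 mm above the bench, one key of any length can lie along the block. Origin: centre of its underside, on the bench; x along its length, z up.
There are look-alikes about, which are no part of the job. What is shaped like the key_b but green or pink is not meant.

How it is judged:
By the outcome, as a careful person would: the job done as asked, in the order asked, and still so for the second after the job is handed in, with the robot touching nothing.
It also fails if it takes over 120 s, if anything falls off the work surface, if the arm or the gripper's body presses on something with over 40 N, if the wrist force passes 120 N, or if a joint passes its speed limit or range.

### The arm

A 7-joint arm with a two-finger parallel gripper is mounted at the origin on the work surface. World frame = base frame: x ahead of the robot, y to its left, z up, the work surface at z = 0. Lengths are in m, angles in rad, forces in N, time in s.
With the tool pointing down it reaches from about 0.4 to 0.85 m from the base axis. Payload 4.5 kg.
Tool frame: the origin (TCP) lies on the centre line of the jaws, within the pads' length; the fingertips stand 8 mm ahead of it and the grasp point (between the pads) lies 11 mm behind it; z points along the fingers, y is the line along which they close (so a half turn about z gives the same grasp; the last joint's range is limited). The gripper opens to 85 mm and grips with 20 to 120 N. Pads are 22 mm wide; open, the fingers measure 114 mm over their backs; the gripper's body (76 mm by 85 mm) begins 54 mm behind the grasp point. The pads swing forward as they close: fully open they stand 13 mm farther back than shut.
Start: joints at [-1.118, 0.689, -0.195, 1.565, 0.157, 0.902, -0.215], TCP at [0.254, 0.571, 0.239] pointing down, gripper open.
Joint ranges: [-3.01, 3.01], [-0.46, 2.08], [-1.47, 1.51], [0.13, 2.56], [-1, 4.14], [0.04, 2.09], [-2.66, 2.66]. Speed limits (rad/s): [2.57, 2.57, 3.14, 3.14, 3.14, 3.14, 3.14].

### API

Orientations are given as a unit quaternion [w, x, y, z].
In Python, from bench import robot gives the robot as it stands.
- The arm moves only by the tool step_arm, never from a script. Its argument "motion" is a list of rows, each a list of 7 numbers: the shift along the tool's x, y, z in mm, then the turn, a rotation vector about the tool's x, y, z in degrees, then the closure in counts, from 0 (fully open) to 255 (shut). A call has 1 to 5 rows; each row is the pose to reach, as a shift and turn from the pose commanded when the call began, along the tool's axes at that moment; what a row does not reach only later rows make up. A row lasts 1/8 s, in which the tool goes at most 62.5 mm and 10.7 degrees, less where a joint would pass 70% of its speed; a pose out of reach is approached as far as the arm can. A call with a gripper value outside its range is refused whole. The fingers move at their own pace and stop on an object; the grip force is fixed at half the most. Time passes only in rows, so rows that repeat a pose let the fingers close. It gives the time, the measured TCP pose, the force, the opening and the grip force at its end, in the units of the state.
- robot.read_state(): the state, without advancing time (a new reading comes with each control period).
- robot.get_image(name): name is "side" or "top" or "wrist"; returns a dict with "img" (400x640x3 uint8, red, green, blue), "fx", "fy", "cx", "cy" (pixels), "R" (3x3) and "t" (3): a world point X has camera coordinates R X + t. Camera axes: x right, y down, z forward; pixel columns grow to the right and rows downward; lengths in m; the calibration is good to about 2 mm. A picture is of the moment at which its call begins. There is no depth.
- robot.finish_job(): hands the job in; it is judged then, once.
The state is a dict: "time": time; "qpos": joint angles; "dq": joint speeds; "joint_efforts": joint torques, N m; "ee_pos": TCP position; "tool_rot": TCP orientation; "contact_force": force on the tool from outside, world axes, zero at the start; "ft_torque": the same for the moment, N m; "opening": finger opening in m; "grip_force": force on a finger pad.
Only numpy, scipy, OpenCV 4.12 (cv2) and the standard library are available. Lean on these libraries where they do the work, as an engineer would, in place of code of your own. Each camera call takes 0.05 s, during which the arm holds its last target. There are 200 camera calls.

## Working session

There is one attempt and no reset: what is moved stays moved. The work goes in short steps, Python scripts to look and compute and a tool call to move; the robot and the scene stay as the last step left them, time stands still between calls to the robot, and variables do not carry over. Pictures are saved under pics/ and viewed, at most 14 in all, crops included, and the job is handed in when it is done.

Besides the shell and the picture viewer there is one more tool, called after "Request:" by a JSON object that holds its "name" and its "arguments", one argument or row to a line. step_arm: Moves the arm, as the interface text tells. Its arguments: {"type":"object","properties":{"motion":{"type":"array","items":{"type":"array","items":{"type":"number"}}}},"required":["motion"]}

```bash
mkdir -p pics; ls
python3 - <<'E'
from bench import robot
import cv2
s=robot.read_state()
print({k:s[k] for k in('time','ee_pos','tool_rot','opening')})
for n in('top','side'):
    d=robot.get_image(n); cv2.imwrite(f'pics/{n}0.png',d['img'][:,:,::-1]); print(n,d['fx'],d['cx'],d['cy'],d['R'],d['t'])
E
```

```text
pics
{'time': 0.0, 'ee_pos': array([0.2539242 , 0.57036765, 0.23845713]), 'tool_rot': array([-1.44996960e-04,  2.07830159e-01,  9.78164459e-01, -9.46064855e-04]), 'opening': 0.08555139259314161}
top 516.5955605196494 320.5615367495857 208.12042764900795 [[ 0.02620255 -0.99963086  0.00718133]
 [-0.99388856 -0.0268213  -0.1070801 ]
 [ 0.10723318 -0.00433167 -0.99422446]] [0.15585567 0.48191021 1.68243256]
side 362.5603770230835 310.32614736502103 195.96228177472088 [[ 0.78712311 -0.61672329 -0.00946535]
 [-0.41849886 -0.52273064 -0.74270545]
 [ 0.45309592  0.58856186 -0.66955136]] [-0.25704621  0.37211456  0.93775628]
```

View pics/top0.png

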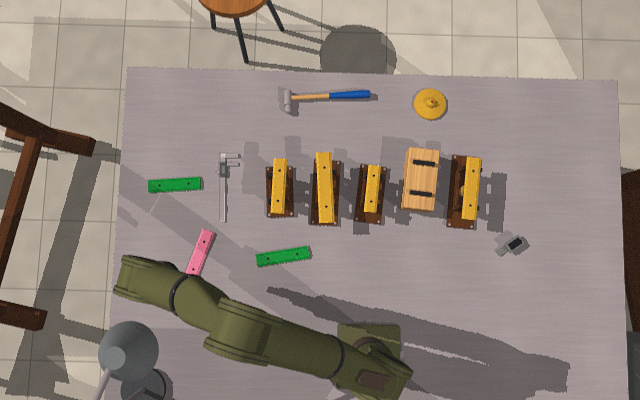

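View pics/side0.png

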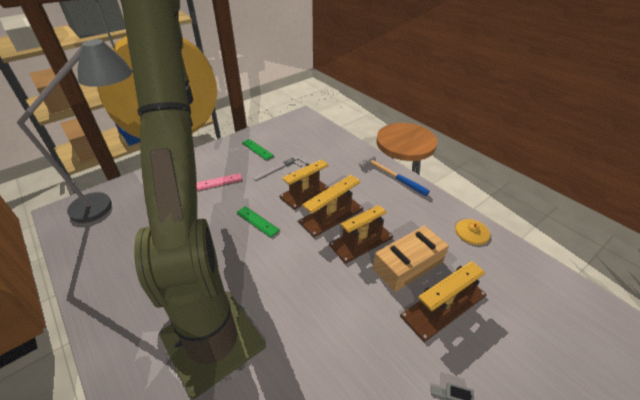

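The top picture shows the yellow keys at columns 279, 325, 371 and 465 (row ~188), with the pale block at (421,180). The third stand from the left carries the shortest key. Green and pink bars are the look-alikes. The side view agrees. Next I measure keys and bases.

```bash
cat > h.py <<'E'
import numpy as np, cv2
from bench import robot
from scipy.spatial.transform import Rotation as Ro
def ray(d,uv,z):
    uv=np.atleast_2d(uv).astype(float)
    c=np.c_[(uv[:,0]-d['cx'])/d['fx'],(uv[:,1]-d['cy'])/d['fy'],np.ones(len(uv))]@d['R']
    o=-d['R'].T@d['t']
    return (o+c*((z-o[2])/c[:,2])[:,None])[:,:2]
def proj(d,P):
    c=np.atleast_2d(P)@d['R'].T+d['t']; return np.c_[d['fx']*c[:,0]/c[:,2]+d['cx'],d['fy']*c[:,1]/c[:,2]+d['cy']]
def rect(P):
    """centre, long, short, yaw(deg, -90..90 relative) of ground points"""
    (c,(w,h),a)=cv2.minAreaRect((P*1000).astype(np.float32))
    if w<h: w,h,a=h,w,a+90
    a=(a+90)%180-90
    return np.round([*c,w,h,a],1)
def blobs(d,lo,hi,minA,close=0):
    hsv=cv2.cvtColor(d['img'],cv2.COLOR_RGB2HSV); m=cv2.inRange(hsv,lo,hi)
    if close: m=cv2.morphologyEx(m,cv2.MORPH_CLOSE,np.ones((close,close)))
    cs,_=cv2.findContours(m,cv2.RETR_EXTERNAL,cv2.CHAIN_APPROX_NONE)
    return m,[c[:,0] for c in cs if cv2.contourArea(c)>minA]
def frame():
    s=robot.read_state(); q=s['tool_rot']; R=Ro.from_quat([q[1],q[2],q[3],q[0]])
    return s,R
E
python3 - <<'E'
from h import *
d=robot.get_image('top'); print('cam',-d['R'].T@d['t'])
m,bs=blobs(d,(18,120,120),(32,255,255),300)
for b in bs: print('key',b.mean(0).round(),rect(ray(d,b,.107)))
m2,bs2=blobs(d,(0,60,15),(17,255,110),150,5)
for b in bs2: print('brown',b.mean(0).round(),rect(ray(d,b,.012)))
hsv=cv2.cvtColor(d['img'],cv2.COLOR_RGB2HSV)
print(hsv[205,420],hsv[188,325],hsv[200,455])
v=d['img'][130:250,250:500,::-1].copy()
cv2.imwrite('pics/c.png',cv2.resize(v,None,fx=3.2,fy=3.2,interpolation=2))
E
```

```text
cam [0.29446863 0.17601134 1.72319935]
key [372. 188.] [536.1   8.5 149.7  40.2  -4.7]
key [278. 186.] [537.1 304.3 175.5  43.   -1.2]
key [471. 188.] [ 546.5 -301.4  201.    55.2   -5.1]
key [325. 187.] [536.8 157.4 225.   49.5   4.1]
key [430. 104.] [ 815.8 -173.1  100.1   99.8  -89.6]
brown [373. 380.] [-72.1 -15.7  93.5  52.   76.6]
brown [ 21. 315.] [ 100.4 1132.3  159.7   71.4   78.5]
brown [632. 249.] [ 371.9 -860.9  540.6   60.8   -2.3]
brown [279. 194.] [532.9 307.3 168.9  90.    2.1]
brown [370. 194.] [531.8   4.7 193.9  90.6  -5.7]
brown [325. 196.] [532.4 154.7 217.7  90.2  -1.5]
brown [458. 195.] [ 547.9 -304.7  243.8   92.3   -4.6]
brown [ 27. 179.] [ 519.7 1078.2  615.7  317.9    5.3]
brown [235.  11.] [1162.5  483.6  226.    59.6  -84.3]
[ 15 133 196] [ 20 199 215] [ 12 161  90]
```

View pics/c.png

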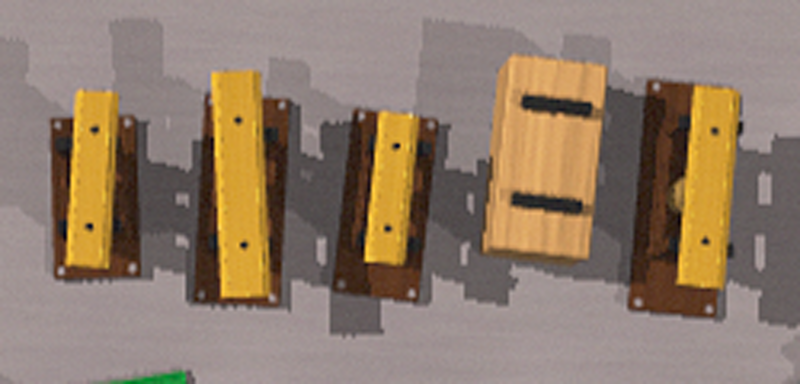

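The crop shows the four bases clearly. Left to right they are stand A (169 mm) with key_b, stand C (218) with key_d, stand B (194) with key_a, the block, and stand D (244) with key_c. So there are two swaps: a↔b and c↔d. I'll move over stand A and look with the wrist camera.

```bash
cat >> h.py <<'E'
def go(x,y,z,yaw):
    """mm, deg (yaw of tool -x in world) -> shift in tool axes and turn about tool z"""
    s,R=frame()
    sh=R.inv().apply(np.array([x,y,z])-1000*s['ee_pos'])
    c,n=np.cos(np.radians(yaw)),np.sin(np.radians(yaw))
    T=Ro.from_matrix(np.array([[-c,-n,0],[-n,c,0],[0,0,-1]]))
    print('shift',sh.round(1),'turn',(R.inv()*T).as_rotvec(True).round(1),'pos',(1000*s['ee_pos']).round(1),'t',round(s['time'],2))
E
python3 - <<'E'
from h import *
go(533,306,260,0)
d=robot.get_image('top')
m,bs=blobs(d,(0,0,0),(180,255,60),30)
for b in bs:
    if 400<b[:,0].mean()<440 and 150<b[:,1].mean()<210: print('strip',b.mean(0),rect(ray(d,b,.092)))
m,bs=blobs(d,(8,60,130),(17,200,255),500,5)
for b in bs:
    if 400<b[:,0].mean()<440: print('block',b.mean(0),rect(ray(d,b,.08)))
E
```

```text
shift [-362.5 -128.3  -21.1] turn [ -0.1  -0.  -24. ] pos [254.  570.5 238.7] t 0.15
strip [420.5        193.06521739] [ 527.5 -148.6   67.9   11.6   84.4]
strip [423.5        162.52272727] [ 626.8 -157.7   68.    12.2   84.3]
block [419.79120879 179.07142857] [ 576.2 -147.5  204.5  110.2   -5.4]
```

Request:
{"name": "step_arm", "arguments": {
  "motion": [
    [-58, -20, -10, 0, 0, -8, 0],
    [-116, -41, -20, 0, 0, -16, 0],
    [-174, -62, -21, 0, 0, -24, 0],
    [-232, -82, -21, 0, 0, -24, 0],
    [-290, -103, -21, 0, 0, -24, 0]
  ]
}}

```text
time: 0.82
ee_pos: [0.4785, 0.3574, 0.2603]
tool_rot: [0.0, -0.0, 1.0, 0.0]
contact_force: [1.0, 1.3, 0.1]
opening: 0.0853
grip_force: 0.0
```

Request:
{"name": "step_arm", "arguments": {
  "motion": [
    [-30, 0, 0, 0, 0, 0, 0],
    [-79, 0, 0, 0, 0, 0, 0],
    [-79, 0, 0, 0, 0, 0, 0],
    [-79, 0, 0, 0, 0, 0, 0]
  ]
}}

```text
time: 1.32
ee_pos: [0.5553, 0.3591, 0.2598]
tool_rot: [-0.001, -0.0, 1.0, -0.0]
contact_force: [-1.3, -0.4, -0.7]
opening: 0.0854
grip_force: 0.0
```

Run:
```python
from h import *
go(533,306,260,0)
d=robot.get_image('wrist'); cv2.imwrite('pics/w1.png',d['img'][:,:,::-1]); print(-d['R'].T@d['t'],d['R'],d['fx'])
m,bs=blobs(d,(18,120,120),(32,255,255),800)
for b in bs: print('key',b.mean(0).round(),rect(ray(d,b,.107)))
```

```text
shift [ 22.3 -53.1  -0.2] turn [-0.  -0.1  0. ] pos [555.3 359.1 259.8] t 1.32
[0.4727354  0.35773599 0.39509238] [[-8.67701564e-04  9.99998998e-01 -1.11827820e-03]
 [ 9.48712455e-01  1.17673080e-03  3.16138091e-01]
 [ 3.16139091e-01 -7.86610940e-04 -9.48712526e-01]] 300.29143277860004
key [ 15. 156.] [522.8  61.5  45.   25.1 -77.9]
key [264. 160.] [536.9 303.1 175.4  47.6  -1.2]
key [115. 151.] [535.2 167.  226.3  75.2   4.2]
```

View pics/w1.png

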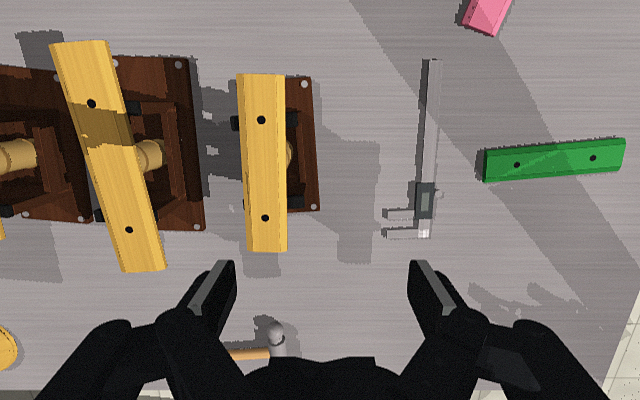

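The wrist view shows key_b around (264,160), lying straight on stand A; the fingers straddle the bottom centre. Its pose agrees with the top camera. I go down and grasp.

Request:
{"name": "step_arm", "arguments": {
  "motion": [
    [18, -56, 0, 0, 0, 1.2, 0],
    [18, -56, 50, 0, 0, 1.2, 0],
    [18, -56, 105, 0, 0, 1.2, 0],
    [18, -56, 163, 0, 0, 1.2, 0],
    [18, -56, 163, 0, 0, 1.2, 0]
  ]
}}

```text
time: 2.0
ee_pos: [0.534, 0.3015, 0.0938]
tool_rot: [-0.004, 0.009, 1.0, -0.003]
contact_force: [-0.2, -0.5, 1.2]
opening: 0.0855
grip_force: 0.0
```

Run:
```python
from h import *
go(537,303.5,97,-1.2)
d=robot.get_image('wrist'); cv2.imwrite('pics/w2.png',d['img'][:,:,::-1])
```

```text
shift [-2.9  2.  -3.2] turn [-0.3 -0.5  0.1] pos [534.  301.5  93.8] t 2.0
```

View pics/w2.png

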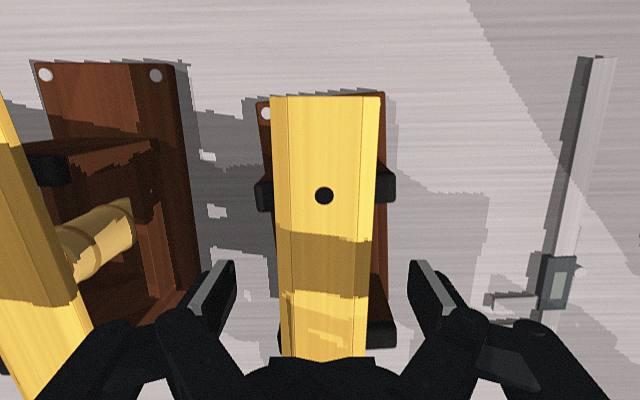

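The key lies centred between the open fingers (near column 320), with the front hole at (324,196). I close and lift.

Request:
{"name": "step_arm", "arguments": {
  "motion": [
    [0, 0, 0, 0, 0, 0, 0],
    [-2, 1, -1, 0, 0, 0, 120],
    [-2, 1, -1, 0, 0, 0, 255],
    [-2, 1, -1, 0, 0, 0, 255],
    [-2, 1, -1, 0, 0, 0, 255]
  ]
}}

```text
time: 2.68
ee_pos: [0.5411, 0.3034, 0.1]
tool_rot: [0.001, 0.011, 1.0, -0.0]
contact_force: [-0.8, -2.8, 9.7]
opening: 0.0416
grip_force: 59.9
```

Request:
{"name": "step_arm", "arguments": {
  "motion": [
    [0, 0, 0, 0, 0, 0, 255],
    [0, 0, 0, 0, 0, 0, 255],
    [0, 0, 0, 0, 0, 0, 255]
  ]
}}

```text
time: 3.05
ee_pos: [0.5411, 0.3034, 0.0999]
tool_rot: [0.001, 0.011, 1.0, -0.0]
contact_force: [-1.2, -1.6, 8.5]
opening: 0.0413
grip_force: 59.9
```

Request:
{"name": "step_arm", "arguments": {
  "motion": [
    [0, 0, -20, 0, 0, 0, 255],
    [0, 0, -60, 0, 0, 0, 255],
    [0, 0, -100, 0, 0, 0, 255],
    [0, 0, -100, 0, 0, 0, 255]
  ]
}}

```text
time: 3.55
ee_pos: [0.5417, 0.3051, 0.201]
tool_rot: [0.002, 0.011, 1.0, 0.002]
contact_force: [-0.7, -0.3, -5.3]
opening: 0.0412
grip_force: 62.8
```

Run:
```python
from h import *
go(577,-153,200,-5.3)
d=robot.get_image('wrist'); e=robot.get_image('side')
i=np.hstack([d['img'][:,:,::-1][:, 120:520],cv2.resize(e['img'][100:220,250:370,::-1],(400,400))])
cv2.imwrite('pics/w3.png',i)
m,bs=blobs(d,(18,120,120),(32,255,255),3000)
for b in bs: print(b.mean(0).round(),b.min(0),b.max(0),cv2.minAreaRect(b))
```

```text
shift [ -45.  -457.3   -0.5] turn [0.2 0.3 4.1] pos [541.7 305.1 201. ] t 3.55
[318. 234.] [268  77] [374 361] ((321.0, 219.0), (284.0, 106.0), 90.0)
[126. 169.] [54 49] [194 321] ((130.40000915527344, 180.1999969482422), (283.9725341796875, 67.040283203125), 71.56504821777344)
```

View pics/w3.png

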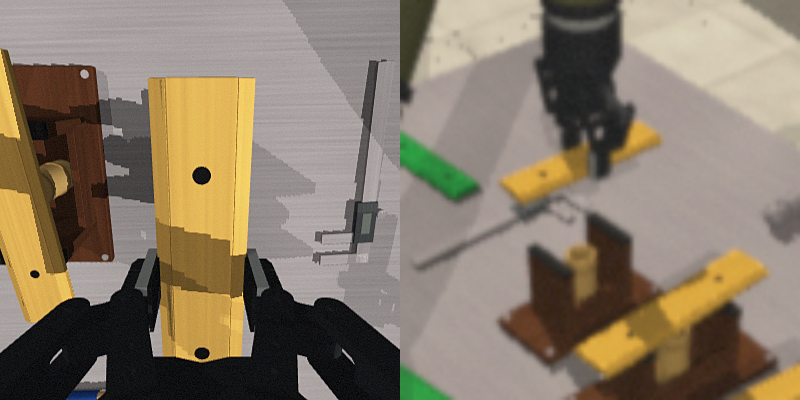

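The key is held level and straight: holes at (321,176) and (322,353), base-side end at row 77. I compute its offset in the grip.

```bash
cat >> h.py <<'E'
def held(L,dz=9):
    """offset of key centre from TCP (world mm) from its base-side end edge, wrist view; dz = key top above TCP"""
    s,R=frame(); d=robot.get_image('wrist')
    m,bs=blobs(d,(18,100,70),(32,255,255),3000)
    b=min(bs,key=lambda b:abs(b[:,0].mean()-320))
    t=b[:,1].min(); e=b[(b[:,1]<=t+1)]
    z=s['ee_pos'][2]+dz/1000
    g=ray(d,[[e[:,0].min(),t],[e[:,0].max(),t]],z)*1000
    p=g.mean(0); ax=-R.as_matrix()[:2,0]
    c=p+ax*L/2-1000*s['ee_pos'][:2]
    # side edge direction
    rows=[r for r in range(t+10,t+110)]
    l=ray(d,[[b[b[:,1]==r][:,0].min(),r] for r in rows],z); q=ray(d,[[b[b[:,1]==r][:,0].max(),r] for r in rows],z)
    yaw=np.degrees(np.arctan(np.polyfit(((l+q)/2)[:,0],((l+q)/2)[:,1],1)[0]))
    print('held off along',round(float(c@ax),1),'across',round(float(c@np.array([-ax[1],ax[0]])),1),'key yaw',yaw.round(1),'tool yaw',np.degrees(np.arctan2(ax[1],ax[0])).round(1),'w',(q-l)[:,1].mean().round(4))
    return d
E
python3 - <<'E'
from h import *
d=held(175)
print(ray(d,[[321,176],[322,353]],.210)*1000, ray(d,[[321,176],[322,353]],.210).mean(0)*1000)
E
```

```text
held off along -4.2 across -1.5 key yaw -1.1 tool yaw -1.2 w 0.0417
[[486.29608283 302.53254626]
 [580.02783012 301.07429408]] [533.16195647 301.80342017]
```

Request:
{"name": "step_arm", "arguments": {
  "motion": [
    [-5, -50, 0, 0, 0, 0, 255],
    [-11, -110, 0, 0, 0, 0, 255],
    [-18, -170, 0, 0, 0, 0, 255],
    [-24, -230, 0, 0, 0, 0, 255],
    [-31, -290, 0, 0, 0, 0, 255]
  ]
}}

```text
time: 4.32
ee_pos: [0.5638, 0.0112, 0.1963]
tool_rot: [-0.002, 0.01, 1.0, -0.0]
contact_force: [1.4, -0.5, -4.2]
opening: 0.0411
grip_force: 62.8
```

Request:
{"name": "step_arm", "arguments": {
  "motion": [
    [-6, -60, 0, 0, 0, 1, 255],
    [-13, -120, 0, 0, 0, 2, 255],
    [-18, -167, 0, 0, 0, 4.1, 255],
    [-18, -167, 0, 0, 0, 4.1, 255],
    [-18, -167, 40, 0, 0, 4.1, 255]
  ]
}}

```text
time: 4.95
ee_pos: [0.5815, -0.1541, 0.1587]
tool_rot: [0.002, 0.047, 0.999, 0.0]
contact_force: [0.9, -0.2, -5.2]
opening: 0.0409
grip_force: 63.0
```

Request:
{"name": "step_arm", "arguments": {
  "motion": [
    [0, 0, 20, 0, 0, 0, 255],
    [0, 0, 40, 0, 0, 0, 255],
    [0, 0, 40, 0, 0, 0, 255],
    [0, 0, 40, 0, 0, 0, 255]
  ]
}}

```text
time: 5.45
ee_pos: [0.5797, -0.1533, 0.1182]
tool_rot: [-0.0, 0.046, 0.999, 0.0]
contact_force: [0.5, 0.7, -5.7]
opening: 0.0412
grip_force: 62.9
```

Run:
```python
from h import *
go(581,-153.5,95,-5.3)
held(175)
```

```text
shift [-1.3 -0.1 23.2] turn [ 0.  -0.   0.1] pos [ 579.7 -153.3  118.2] t 5.45
held off along -4.5 across -1.6 key yaw 0.1 tool yaw -5.2 w 0.0444
```

Request:
{"name": "step_arm", "arguments": {
  "motion": [
    [-1, 0, 14, 0, 0, 0, 255],
    [-1, 0, 22, 0, 0, 0, 255],
    [-1, 0, 25, 0, 0, 0, 255],
    [-1, 0, 25, 0, 0, 0, 255]
  ]
}}

```text
time: 6.0
ee_pos: [0.5805, -0.154, 0.0929]
tool_rot: [-0.0, 0.046, 0.999, 0.0]
contact_force: [-0.0, -0.2, -3.9]
opening: 0.0412
grip_force: 62.9
```

Request:
{"name": "step_arm", "arguments": {
  "motion": [
    [0, 0, 1, 0, 0, 0, 255],
    [0, 0, 1, 0, 0, 0, 255],
    [0, 0, 1, 0, 0, 0, 255]
  ]
}}

```text
time: 6.38
ee_pos: [0.5808, -0.1541, 0.0924]
tool_rot: [0.0, 0.046, 0.999, 0.0]
contact_force: [-0.2, -0.4, -4.8]
opening: 0.0411
grip_force: 62.9
```

Request:
{"name": "step_arm", "arguments": {
  "motion": [
    [0, 0, 1, 0, 0, 0, 255],
    [0, 0, 2, 0, 0, 0, 255],
    [0, 0, 2, 0, 0, 0, 255]
  ]
}}

```text
time: 6.75
ee_pos: [0.5806, -0.154, 0.0901]
tool_rot: [-0.0, 0.046, 0.999, 0.0]
contact_force: [-1.4, -0.2, -5.3]
opening: 0.041
grip_force: 62.9
```

Run:
```python
from h import *
e=robot.get_image('side'); d=robot.get_image('wrist')
i=np.hstack([d['img'][:,:,::-1][:, 120:520],cv2.resize(e['img'][190:310,350:470,::-1],(400,400))])
cv2.imwrite('pics/w4.png',i)
```

```text
(no output)
```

View pics/w4.png

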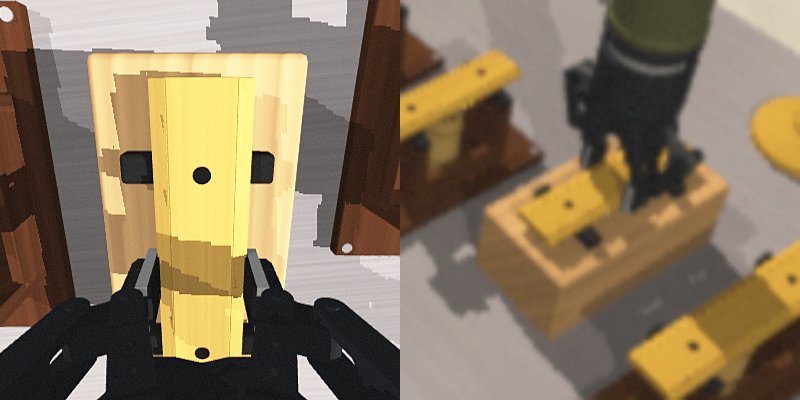

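The key is above the block, straight and centred between strips (strip ends at (133,167) and (262,167)), close to contact. I keep lowering gently.

Request:
{"name": "step_arm", "arguments": {
  "motion": [
    [0, 0, 1, 0, 0, 0, 255],
    [0, 0, 2, 0, 0, 0, 255],
    [0, 0, 2, 0, 0, 0, 255]
  ]
}}

```text
time: 7.22
ee_pos: [0.5806, -0.154, 0.0881]
tool_rot: [-0.0, 0.046, 0.999, 0.0]
contact_force: [0.1, -0.3, -5.3]
opening: 0.0411
grip_force: 62.9
```

Request:
{"name": "step_arm", "arguments": {
  "motion": [
    [0, 0, 1, 0, 0, 0, 255],
    [0, 0, 2, 0, 0, 0, 255],
    [0, 0, 2, 0, 0, 0, 255]
  ]
}}

```text
time: 7.6
ee_pos: [0.5808, -0.1541, 0.0867]
tool_rot: [0.0, 0.046, 0.999, -0.0]
contact_force: [-2.0, 0.6, -0.4]
opening: 0.0414
grip_force: 65.6
```

Request:
{"name": "step_arm", "arguments": {
  "motion": [
    [0, 0, 1, 0, 0, 0, 255],
    [0, 0, 1, 0, 0, 0, 255]
  ]
}}

```text
time: 7.85
ee_pos: [0.5807, -0.1541, 0.0866]
tool_rot: [0.0, 0.046, 0.999, -0.0]
contact_force: [-3.5, 0.1, 8.3]
opening: 0.0409
grip_force: 70.0
```

Run:
```python
from h import *
# triangulate key end height: base-side end edge in side and wrist view
s,R=frame();print(s['contact_force'],s['ft_torque'],s['ee_pos'])
e=robot.get_image('side')
m,bs=blobs(e,(18,110,60),(32,255,255),200)
for b in bs:
    print(b.mean(0).round(),cv2.approxPolyDP(b.reshape(-1,1,2),3,True)[:,0].tolist())
for z in(.092,.101): print(z,proj(e,[[.4895,-.165,z],[.4935,-.122,z]]).round(1).tolist())
for b in bs:
  pass
```

```text
[-3.47095246  0.07183932  8.3360556 ] [ 0.14473218  0.76419582 -0.02336688] [ 0.58074051 -0.15405566  0.08659615]
[451. 287.] [[484, 272], [471, 261], [418, 297], [430, 310], [443, 303], [448, 308], [454, 296]]
[401. 251.] [[416, 235], [386, 252], [383, 258], [385, 255], [397, 264], [413, 254], [418, 245]]
[472. 232.] [[455, 226], [457, 234], [469, 243], [481, 244], [489, 238], [487, 228], [475, 220], [464, 219]]
[363. 222.] [[385, 210], [378, 205], [340, 224], [348, 232], [357, 229], [359, 240], [366, 237], [367, 224]]
[331. 196.] [[359, 180], [349, 175], [302, 205], [312, 213], [325, 205], [327, 214], [336, 209], [336, 198]]
[ 75. 159.] [[55, 147], [69, 173], [97, 163], [94, 157], [81, 163], [70, 143]]
[ 53. 113.] [[34, 112], [42, 124], [74, 114], [70, 108], [50, 114], [43, 101]]
[18. 51.] [[0, 38], [4, 61], [43, 53], [40, 47], [16, 52], [8, 37]]
[79. 37.] [[53, 28], [62, 48], [79, 45], [89, 38], [107, 38], [103, 34], [80, 39], [68, 26]]
[144.  87.] [[168, 7], [123, 15], [127, 28], [110, 33], [123, 37], [111, 48], [132, 69], [126, 79], [101, 87], [79, 86], [91, 109], [104, 106], [120, 126], [146, 139], [130, 148], [116, 128], [102, 132], [113, 157], [158, 141], [177, 139], [212, 122], [216, 88], [211, 68], [196, 46], [158, 29], [172, 25]]
0.092 [[393.3, 263.0], [382.9, 252.8]]
0.101 [[393.8, 261.0], [383.3, 250.7]]
```

Firm contact now, so I release and rise.

Request:
{"name": "step_arm", "arguments": {
  "motion": [
    [0, 0, -1, 0, 0, 0, 0],
    [0, 0, -1, 0, 0, 0, 0],
    [0, 0, -1, 0, 0, 0, 0],
    [0, 0, -1, 0, 0, 0, 0],
    [0, 0, -30, 0, 0, 0, 0]
  ]
}}

```text
time: 8.52
ee_pos: [0.579, -0.1538, 0.1136]
tool_rot: [-0.002, 0.046, 0.999, 0.0]
contact_force: [0.7, 0.8, 0.5]
opening: 0.0853
grip_force: 0.0
```

Request:
{"name": "step_arm", "arguments": {
  "motion": [
    [0, 0, -50, 0, 0, 0, 0],
    [0, 0, -100, 0, 0, 0, 0],
    [0, 0, -100, 0, 0, 0, 0]
  ]
}}

```text
time: 8.9
ee_pos: [0.5836, -0.1542, 0.2194]
tool_rot: [0.004, 0.046, 0.999, -0.0]
contact_force: [0.2, -0.5, -0.3]
opening: 0.0857
grip_force: 0.0
```

Run:
```python
from h import *
go(536,7,200,-4.7)
d=robot.get_image('wrist'); e=robot.get_image('top')
cv2.imwrite('pics/w5.png',d['img'][:,:,::-1])
for n,x in(('w',d),('t',e)):
    m,bs=blobs(x,(18,130,110),(32,255,255),300)
    for b in bs: print(n,b.mean(0).round(),rect(ray(x,b,.105)))
```

```text
shift [ 62.5 156.1  18.8] turn [-0.   0.5 -0.6] pos [ 583.6 -154.2  219.4] t 8.9
w [309. 342.] [ 735.8 -180.7   78.1   56.4   75. ]
w [322. 256.] [ 639.5 -161.    40.3   26.4   84.8]
w [321. 184.] [ 572.2 -154.9   80.6   40.4   -5.1]
w [624.  99.] [521.6  87.5  27.   19.5  78.1]
w [321. 103.] [ 504.1 -148.8   40.1   29.2   84.7]
w [141. 156.] [ 546.4 -299.1  201.9   70.3   -5. ]
w [514. 114.] [534.3  -3.  151.1  56.7  -4.9]
t [372. 188.] [536.4   8.3 149.9  40.5  -4.9]
t [325. 187.] [537.2 157.2 225.1  49.5   3.8]
t [430. 104.] [ 816.4 -173.5  100.2   99.9  -89.6]
```

View pics/w5.png

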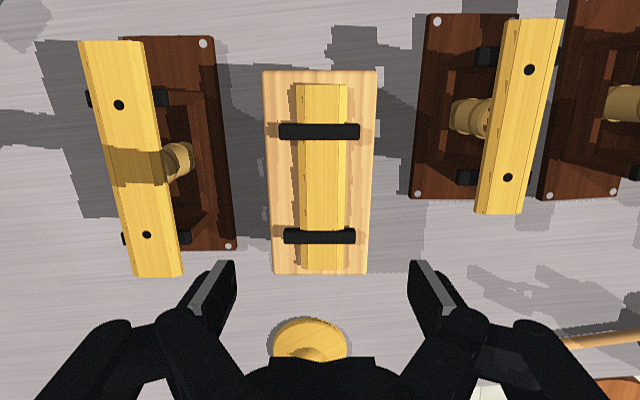

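The picture shows key_b on the block (rows 85–270, columns 296–347), face up and straight. It has sunk: the strips at rows 131 and 236 are drawn over it, so the key lies at block-top height (~80 mm), not on the strip tops. That is fine for parking, and I'll regrip it lower later. On to key_a.

Request:
{"name": "step_arm", "arguments": {
  "motion": [
    [20, 52, 0, 0, 0, 0, 0],
    [40, 105, 10, 0, 0, -0.5, 0],
    [60, 157, 19, 0, 0, -0.5, 0],
    [60, 157, 60, 0, 0, -0.5, 0],
    [60, 157, 60, 0, 0, -0.5, 0]
  ]
}}

```text
time: 9.62
ee_pos: [0.5321, 0.0077, 0.152]
tool_rot: [-0.004, 0.041, 0.999, -0.001]
contact_force: [-0.3, -0.5, -0.6]
opening: 0.0856
grip_force: 0.0
```

Request:
{"name": "step_arm", "arguments": {
  "motion": [
    [0, 0, 0, 0, 0, 0, 0]
  ]
}}

```text
time: 9.75
ee_pos: [0.5355, 0.0068, 0.1552]
tool_rot: [-0.0, 0.043, 0.999, -0.0]
contact_force: [1.1, -0.1, -0.4]
opening: 0.0852
grip_force: 0.0
```

Run:
```python
from h import *
go(536.3,8.4,102,-4.8)
d=robot.get_image('wrist')
cv2.imwrite('pics/w6.png',d['img'][:,:,::-1])
m,bs=blobs(d,(18,100,70),(32,255,255),300)
for b in bs: print(b.mean(0).round(),rect(ray(d,b,.107)))
```

```text
shift [-0.7  1.7 53.2] turn [-0.  -0.  -0.1] pos [535.5   6.8 155.2] t 9.75
[ 72. 279.] [ 558.9 -172.5   69.5    9.1   -5.5]
[129. 276.] [ 558.9 -129.6   85.6   71.6   -4.8]
[187. 242.] [535.2 -85.5  65.4   7.7  -5. ]
[202. 236.] [528.8 -72.5  62.4  15.9  -4.6]
[105. 200.] [ 499.9 -131.4   56.6   30.3   85.2]
[320. 217.] [536.1   4.4 151.6  40.1  -4.9]
[543. 174.] [536.7 138.7 224.5  78.3   4. ]
```

Request:
{"name": "step_arm", "arguments": {
  "motion": [
    [-1, 0, 30, 0, 0, 0, 0],
    [-1, 0, 54, 0, 0, 0, 0],
    [-1, 0, 54, 0, 0, 0, 0],
    [-1, 0, 54, 0, 0, 0, 120],
    [-1, 0, 54, 0, 0, 0, 255]
  ]
}}

```text
time: 10.42
ee_pos: [0.5374, 0.0077, 0.1026]
tool_rot: [0.001, 0.042, 0.999, 0.0]
contact_force: [-0.2, -0.5, -0.0]
opening: 0.0517
grip_force: 0.0
```

Request:
{"name": "step_arm", "arguments": {
  "motion": [
    [0, 0, 0, 0, 0, 0, 255],
    [0, 0, 0, 0, 0, 0, 255],
    [0, 0, 0, 0, 0, 0, 255],
    [0, 0, -40, 0, 0, 0, 255],
    [0, 0, -90, 0, 0, 0, 255]
  ]
}}

```text
time: 11.05
ee_pos: [0.5352, 0.0075, 0.1915]
tool_rot: [-0.002, 0.042, 0.999, -0.0]
contact_force: [1.0, 0.5, -3.6]
opening: 0.038
grip_force: 62.9
```

Request:
{"name": "step_arm", "arguments": {
  "motion": [
    [0, 0, 0, 0, 0, 0, 255],
    [0, 0, 0, 0, 0, 0, 255]
  ]
}}

```text
time: 11.3
ee_pos: [0.5355, 0.0073, 0.1907]
tool_rot: [-0.001, 0.042, 0.999, -0.0]
contact_force: [-1.1, 0.5, -4.3]
opening: 0.0378
grip_force: 62.9
```

Run:
```python
from h import *
go(533,307,190,2.1)
d=held(150,8); cv2.imwrite('pics/w7.png',d['img'][:,:,::-1])
t=robot.get_image('top')
# stands A and B (now both empty): base rect + strips
m,bs=blobs(t,(0,60,15),(17,255,125),150,5)
for b in bs:
    r=rect(ray(t,b,.012))
    if 480<r[0]<600: print('base',r)
m,bs=blobs(t,(0,0,0),(180,255,45),8)
for b in bs:
    r=rect(ray(t,b,.1))
    if 450<r[0]<620 and abs(r[1])<400: print('dark',r)
v=t['img'][130:250,250:500,::-1].copy()
cv2.imwrite('pics/c2.png',cv2.resize(v,None,fx=3.2,fy=3.2,interpolation=2))
```

```text
shift [ 27.6 298.4   0.6] turn [-0.  -0.1 -6.9] pos [535.5   7.3 190.7] t 11.3
held off along -2.0 across -1.6 key yaw -4.7 tool yaw -4.8 w 0.038
base [500.4   7.7 129.4  90.   -5.7]
base [533.  307.3 169.1  90.1   2.1]
base [532.6 154.7 217.7  90.5  -1.7]
base [ 573.4 -284.9  196.6   49.1   -5.1]
base [ 519.7 1078.2  615.7  317.9    5.3]
dark [ 487.8 -268.5   20.8   19.3   72.9]
dark [484.8  33.4  22.3   9.5   1. ]
dark [490.3 297.9  44.3  15.9 -88.4]
dark [550.5  13.3  90.2  24.   75. ]
dark [571.6 313.4  44.6  12.9 -88.4]
dark [584.8 127.6  16.1   9.6   1.4]
```

View pics/c2.png

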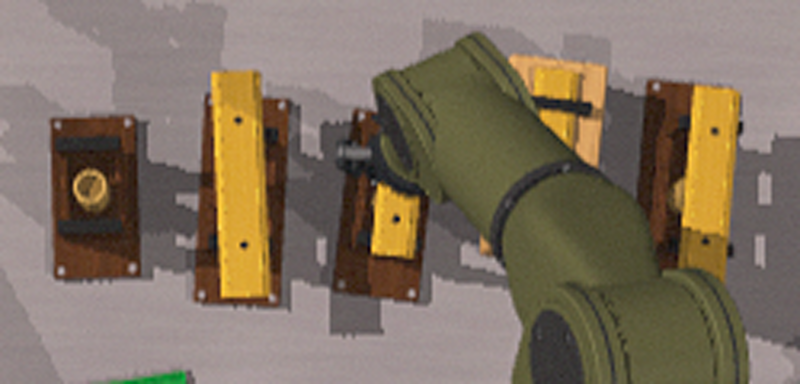

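Stand A (crop left) is clear, with strips at rows 144 and 227; key_a is held. I carry it to stand A.

Request:
{"name": "step_arm", "arguments": {
  "motion": [
    [4, 50, 0, 0, 0, -1, 255],
    [9, 110, 0, 0, 0, -2, 255],
    [15, 170, 0, 0, 0, -4, 255],
    [20, 230, 0, 0, 0, -6, 255],
    [25, 285, 0, 0, 0, -6.9, 255]
  ]
}}

```text
time: 12.02
ee_pos: [0.5342, 0.2957, 0.1895]
tool_rot: [-0.001, -0.019, 1.0, -0.001]
contact_force: [0.6, -0.5, -4.4]
opening: 0.0381
grip_force: 62.9
```

Request:
{"name": "step_arm", "arguments": {
  "motion": [
    [2, 12, 0, 0, 0, 0, 255],
    [2, 12, 30, 0, 0, 0, 255],
    [2, 12, 65, 0, 0, 0, 255],
    [2, 12, 65, 0, 0, 0, 255],
    [2, 12, 65, 0, 0, 0, 255]
  ]
}}

```text
time: 12.65
ee_pos: [0.5332, 0.3056, 0.1266]
tool_rot: [0.0, -0.018, 1.0, 0.0]
contact_force: [0.6, 1.1, -3.3]
opening: 0.0378
grip_force: 62.9
```

Run:
```python
from h import *
go(535,307.2,102,2.1)
d=held(150,8); cv2.imwrite('pics/w8.png',d['img'][:,:,::-1])
```

```text
shift [-1.8  1.5 24.6] turn [ 0.  0. -0.] pos [533.2 305.6 126.6] t 12.65
held off along -1.8 across -1.5 key yaw 2.2 tool yaw 2.1 w 0.038
```

View pics/w8.png

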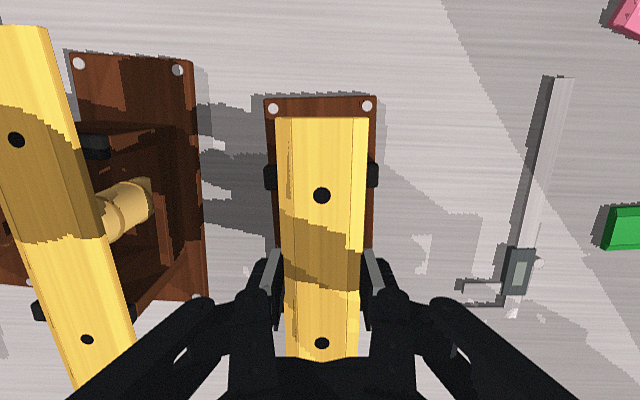

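Seen from the wrist, key_a (columns 275–368) is centred over the strip (264–379). I lower it.

Request:
{"name": "step_arm", "arguments": {
  "motion": [
    [-2, 1, 12, 0, 0, 0, 255],
    [-2, 1, 20, 0, 0, 0, 255],
    [-2, 1, 22, 0, 0, 0, 255],
    [-2, 1, 22, 0, 0, 0, 255]
  ]
}}

```text
time: 13.2
ee_pos: [0.5347, 0.3068, 0.1041]
tool_rot: [-0.0, -0.018, 1.0, -0.0]
contact_force: [0.0, -0.0, -3.9]
opening: 0.0378
grip_force: 62.9
```

Request:
{"name": "step_arm", "arguments": {
  "motion": [
    [0, 0, 1, 0, 0, 0, 255],
    [0, 0, 1, 0, 0, 0, 255]
  ]
}}

```text
time: 13.45
ee_pos: [0.5349, 0.3069, 0.1034]
tool_rot: [0.0, -0.018, 1.0, 0.0]
contact_force: [-1.0, -0.3, -4.1]
opening: 0.038
grip_force: 62.9
```

Request:
{"name": "step_arm", "arguments": {
  "motion": [
    [0, 0, 1, 0, 0, 0, 255],
    [0, 0, 1, 0, 0, 0, 255]
  ]
}}

```text
time: 13.7
ee_pos: [0.535, 0.307, 0.1029]
tool_rot: [0.0, -0.018, 1.0, 0.0]
contact_force: [-1.9, -0.6, 1.1]
opening: 0.038
grip_force: 63.4
```

Request:
{"name": "step_arm", "arguments": {
  "motion": [
    [0, 0, 0, 0, 0, 0, 0],
    [0, 0, 0, 0, 0, 0, 0],
    [0, 0, 0, 0, 0, 0, 0],
    [0, 0, 0, 0, 0, 0, 0],
    [0, 0, -40, 0, 0, 0, 0]
  ]
}}

```text
time: 14.32
ee_pos: [0.533, 0.3053, 0.14]
tool_rot: [-0.003, -0.019, 1.0, -0.002]
contact_force: [0.7, 0.5, 0.6]
opening: 0.0855
grip_force: 0.0
```

Request:
{"name": "step_arm", "arguments": {
  "motion": [
    [0, 0, -40, 0, 0, 0, 0],
    [0, 0, -60, 0, 0, 0, 0],
    [0, -40, -60, 0, 0, 3, 0]
  ]
}}

```text
time: 14.7
ee_pos: [0.5366, 0.2716, 0.2047]
tool_rot: [0.002, 0.006, 1.0, 0.003]
contact_force: [0.9, -0.3, -1.2]
opening: 0.0853
grip_force: 0.0
```

Run:
```python
from h import *
go(577,-153,200,-5.3)
d=robot.get_image('wrist'); t=robot.get_image('top')
m,bs=blobs(d,(18,100,70),(32,255,255),1000)
for b in bs: print(b.mean(0).round(),rect(ray(d,b,.107)))
m,bs=blobs(t,(18,120,120),(32,255,255),300)
for b in bs: print('t',b.mean(0).round(),rect(ray(t,b,.107)))
```

```text
shift [ -45.1 -424.2    2. ] turn [0.4 0.2 4.7] pos [536.6 271.6 204.7] t 14.7
[ 16. 381.] [723.5 -37.4  60.7  41.5 -19.5]
[ 40. 185.] [518.9  43.3  71.6  30.5 -77.9]
[361. 192.] [533.8 303.3 151.2  43.6   2.3]
[169. 169.] [525.2 159.9 205.6  68.8   4. ]
t [277. 197.] [503.6 307.2  89.3  37.9   2.1]
t [421. 178.] [ 575.  -147.    86.3   43.4   -6. ]
t [471. 188.] [ 546.  -301.3  199.8   55.1   -5. ]
t [429. 103.] [ 815.8 -173.1  100.1   99.8  -89.6]
```

Request:
{"name": "step_arm", "arguments": {
  "motion": [
    [-6, -55, 0, 0, 0, 0, 0],
    [-12, -115, 0, 0, 0, 0, 0],
    [-18, -175, 0, 0, 0, 0, 0],
    [-25, -235, 0, 0, 0, 0, 0],
    [-32, -295, 0, 0, 0, 0, 0]
  ]
}}

```text
time: 15.42
ee_pos: [0.5639, -0.0303, 0.2023]
tool_rot: [0.0, 0.008, 1.0, 0.0]
contact_force: [0.4, 0.9, 0.4]
opening: 0.0853
grip_force: 0.0
```

Request:
{"name": "step_arm", "arguments": {
  "motion": [
    [-6, -60, 0, 0, 0, 2, 0],
    [-12, -115, 0, 0, 0, 4.7, 0],
    [-13, -129, 20, 0, 0, 4.7, 0],
    [-13, -129, 60, 0, 0, 4.7, 0],
    [-13, -129, 60, 0, 0, 4.7, 0]
  ]
}}

```text
time: 16.05
ee_pos: [0.5722, -0.1564, 0.1394]
tool_rot: [-0.004, 0.048, 0.999, 0.001]
contact_force: [0.4, -0.1, 0.5]
opening: 0.0854
grip_force: 0.0
```

Request:
{"name": "step_arm", "arguments": {
  "motion": [
    [0, 0, 0, 0, 0, 0, 0]
  ]
}}

```text
time: 16.18
ee_pos: [0.5754, -0.1565, 0.143]
tool_rot: [0.0, 0.048, 0.999, 0.0]
contact_force: [-0.3, -0.6, -0.3]
opening: 0.0854
grip_force: 0.0
```

Run:
```python
from h import *
go(577,-153.8,88,-5.3)
d=robot.get_image('wrist'); cv2.imwrite('pics/w9.png',d['img'][:,:,::-1])
```

```text
shift [-1.3  2.8 55. ] turn [ 0.1  0.  -0.2] pos [ 575.4 -156.5  143. ] t 16.18
```

View pics/w9.png

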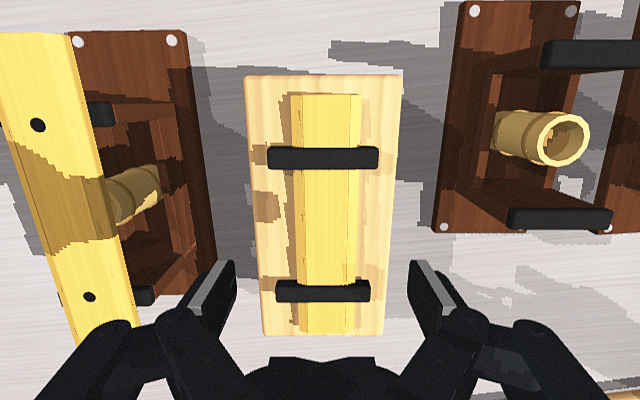

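Key_b is visible under the strip graphics at (325,210), straight and centred on the block. I grasp it low and lift slowly, watching the force.

Request:
{"name": "step_arm", "arguments": {
  "motion": [
    [-1, 3, 30, 0, 0, 0, 0],
    [-1, 3, 52, 0, 0, 0, 0],
    [-1, 3, 52, 0, 0, 0, 0],
    [-1, 3, 52, 0, 0, 0, 0]
  ]
}}

```text
time: 16.73
ee_pos: [0.5772, -0.1548, 0.0918]
tool_rot: [0.001, 0.049, 0.999, -0.0]
contact_force: [-0.0, -0.3, 0.8]
opening: 0.0851
grip_force: 0.0
```

Run:
```python
from h import *
go(577,-153.8,88,-5.3)
```

```text
shift [0.3 1.  3.8] turn [-0.   0.2 -0.3] pos [ 577.2 -154.8   91.8] t 16.73
```

Request:
{"name": "step_arm", "arguments": {
  "motion": [
    [0, 1, 3.5, 0, 0, 0, 0],
    [0, 1, 3.5, 0, 0, 0, 100],
    [0, 1, 3.5, 0, 0, 0, 255],
    [0, 1, 3.5, 0, 0, 0, 255],
    [0, 1, 3.5, 0, 0, 0, 255]
  ]
}}

```text
time: 17.35
ee_pos: [0.5763, -0.1538, 0.0875]
tool_rot: [0.0, 0.049, 0.999, 0.0]
contact_force: [-1.8, -0.3, 4.8]
opening: 0.0406
grip_force: 60.6
```

Request:
{"name": "step_arm", "arguments": {
  "motion": [
    [0, 0, 0, 0, 0, 0, 255],
    [0, 0, 0, 0, 0, 0, 255],
    [0, 0, -3, 0, 0, 0, 255],
    [0, 0, -3, 0, 0, 0, 255]
  ]
}}

```text
time: 17.85
ee_pos: [0.5755, -0.154, 0.0893]
tool_rot: [-0.001, 0.049, 0.999, 0.0]
contact_force: [0.6, 0.0, -5.3]
opening: 0.0405
grip_force: 61.2
```

Request:
{"name": "step_arm", "arguments": {
  "motion": [
    [0, 0, -20, 0, 0, 0, 255],
    [0, 0, -60, 0, 0, 0, 255],
    [0, 0, -100, 0, 0, 0, 255],
    [0, 0, -100, 0, 0, 0, 255]
  ]
}}

```text
time: 18.35
ee_pos: [0.5781, -0.1541, 0.1922]
tool_rot: [0.003, 0.049, 0.999, -0.0]
contact_force: [0.4, -0.4, -5.9]
opening: 0.0407
grip_force: 62.0
```

Run:
```python
from h import *
go(532,5,190,-5.5)
d=held(175,2); cv2.imwrite('pics/w10.png',d['img'][:,:,::-1])
t=robot.get_image('top')
m,bs=blobs(t,(0,0,0),(180,255,45),8)
for b in bs:
    r=rect(ray(t,b,.1))
    if 450<r[0]<620 and abs(r[1])<100: print('dark',r)
m,bs=blobs(t,(0,60,15),(17,255,125),150,5)
for b in bs:
    r=rect(ray(t,b,.012))
    if 480<r[0]<600: print('base',r)
```

```text
shift [ 61.5 153.8   1.8] turn [-0.   0.4 -0.1] pos [ 578.1 -154.1  192.2] t 18.35
held off along -5.0 across -2.2 key yaw -4.0 tool yaw -5.6 w 0.0464
dark [479.   -9.1  26.2  11.5 -74.4]
dark [573.6   1.4  57.9  24.6  85.1]
base [ 510.3 -292.8  166.3   74.8   -4.8]
base [533.  307.3 169.   90.1   2.1]
base [532.3   4.9 194.8  90.2  -5.5]
base [532.5 154.7 217.6  90.3  -1.5]
base [ 519.7 1078.2  615.7  317.9    5.3]
```

View pics/w10.png

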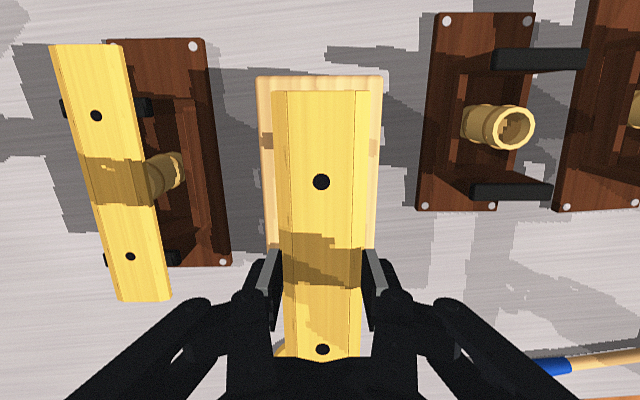

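Request:
{"name": "step_arm", "arguments": {
  "motion": [
    [20, 50, 0, 0, 0, 0, 255],
    [41, 105, 0, 0, 0, 0, 255],
    [60, 153, 0, 0, 0, 0, 255],
    [60, 153, 0, 0, 0, 0, 255],
    [60, 153, 40, 0, 0, 0, 255]
  ]
}}

```text
time: 19.08
ee_pos: [0.533, 0.0045, 0.15]
tool_rot: [0.002, 0.048, 0.999, 0.0]
contact_force: [0.3, -0.9, -5.8]
opening: 0.0408
grip_force: 62.3
```

Request:
{"name": "step_arm", "arguments": {
  "motion": [
    [0, 0, 15, 0, 0, 0, 255],
    [0, 0, 15, 0, 0, 0, 255],
    [0, 0, 15, 0, 0, 0, 255]
  ]
}}

```text
time: 19.45
ee_pos: [0.5319, 0.004, 0.1353]
tool_rot: [0.001, 0.049, 0.999, 0.0]
contact_force: [0.6, -0.6, -4.1]
opening: 0.0407
grip_force: 62.4
```

Run:
```python
from h import *
go(532.3,5.5,112,-5.5)
d=held(175,2); cv2.imwrite('pics/w11.png',d['img'][:,:,::-1])
```

```text
shift [-0.2  1.5 23.3] turn [ 0.   0.1 -0.1] pos [531.9   4.  135.3] t 19.45
held off along 0.4 across -1.8 key yaw -5.2 tool yaw -5.6 w 0.0412
```

View pics/w11.png

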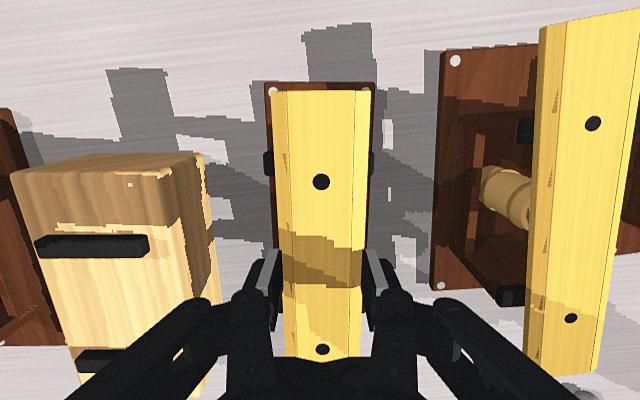

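Key_b (271–371) is centred over stand B's strip (263–375), so I lower it.

Request:
{"name": "step_arm", "arguments": {
  "motion": [
    [0, 0, 15, 0, 0, 0, 255],
    [0, 0, 23, 0, 0, 0, 255],
    [0, 0, 26, 0, 0, 0, 255],
    [0, 0, 26, 0, 0, 0, 255]
  ]
}}

```text
time: 20.0
ee_pos: [0.5312, 0.0043, 0.1085]
tool_rot: [-0.0, 0.049, 0.999, 0.0]
contact_force: [0.6, -0.2, -4.1]
opening: 0.0405
grip_force: 62.3
```

Request:
{"name": "step_arm", "arguments": {
  "motion": [
    [0, 0, 1, 0, 0, 0, 255],
    [0, 0, 1, 0, 0, 0, 255]
  ]
}}

```text
time: 20.25
ee_pos: [0.5314, 0.0042, 0.108]
tool_rot: [0.0, 0.049, 0.999, 0.0]
contact_force: [-0.4, 0.1, -4.8]
opening: 0.0405
grip_force: 62.3
```

Request:
{"name": "step_arm", "arguments": {
  "motion": [
    [0, 0, 1, 0, 0, 0, 255],
    [0, 0, 1, 0, 0, 0, 255]
  ]
}}

```text
time: 20.5
ee_pos: [0.5315, 0.0042, 0.1074]
tool_rot: [0.0, 0.049, 0.999, -0.0]
contact_force: [-1.6, -0.6, 4.1]
opening: 0.0403
grip_force: 63.3
```

Contact at the expected height, so I release and move on to key_c on stand D.

Request:
{"name": "step_arm", "arguments": {
  "motion": [
    [0, 0, 0, 0, 0, 0, 0],
    [0, 0, 0, 0, 0, 0, 0],
    [0, 0, 0, 0, 0, 0, 0],
    [0, 0, 0, 0, 0, 0, 0],
    [0, 0, -40, 0, 0, 0, 0]
  ]
}}

```text
time: 21.12
ee_pos: [0.5294, 0.004, 0.1451]
tool_rot: [-0.003, 0.049, 0.999, -0.0]
contact_force: [-0.3, -0.9, -0.1]
opening: 0.0856
grip_force: 0.0
```

Request:
{"name": "step_arm", "arguments": {
  "motion": [
    [0, 0, -40, 0, 0, 0, 0],
    [0, 0, -60, 0, 0, 0, 0],
    [0, -60, -60, 0, 0, 0, 0],
    [-4, -120, -60, 0, 0, 0, 0],
    [-4, -120, -60, 0, 0, 0, 0]
  ]
}}

```text
time: 21.75
ee_pos: [0.5222, -0.1229, 0.2063]
tool_rot: [-0.001, 0.054, 0.999, -0.002]
contact_force: [0.4, 0.2, -0.3]
opening: 0.0858
grip_force: 0.0
```

Run:
```python
from h import *
go(546,-304,200,-4.9)
d=robot.get_image('wrist'); t=robot.get_image('top')
cv2.imwrite('pics/w12.png',d['img'][:,:,::-1])
m,bs=blobs(d,(18,100,70),(32,255,255),1000)
for b in bs: print(b.mean(0).round(),rect(ray(d,b,.107)))
m,bs=blobs(t,(18,120,120),(32,255,255),300)
for b in bs: print('t',b.mean(0).round(),rect(ray(t,b,.107)))
```

```text
shift [ -43.3 -177.4    7. ] turn [-0.2 -0.1 -1.3] pos [ 522.2 -122.9  206.3] t 21.75
[274. 251.] [ 559.7 -170.    77.1   49.6   -5.8]
[308. 248.] [ 561.8 -150.9  177.4   84.3   -6.8]
[121. 224.] [ 536.7 -291.4  179.9   80.7   -5.1]
[621. 204.] [570.  113.7 174.5  49.7  12.2]
[473. 183.] [531.   -9.5 176.3  68.2  -5. ]
t [277. 187.] [534.1 308.4 150.2  38.1   1.9]
t [372. 190.] [532.4   6.8 174.6  43.3  -5.1]
t [325. 187.] [536.9 157.5 225.   49.5   4.1]
t [429. 104.] [ 815.8 -173.1  100.1   99.8  -89.6]
```

Request:
{"name": "step_arm", "arguments": {
  "motion": [
    [-15, -60, 0, 0, 0, 0, 0],
    [-30, -120, 0, 0, 0, 0, 0],
    [-43, -178, 0, 0, 0, -1.2, 0],
    [-43, -178, 20, 0, 0, -1.2, 0],
    [-43, -178, 55, 0, 0, -1.2, 0]
  ]
}}

```text
time: 22.48
ee_pos: [0.5511, -0.2959, 0.1521]
tool_rot: [0.002, 0.038, 0.999, 0.0]
contact_force: [0.5, 0.4, -0.5]
opening: 0.0856
grip_force: 0.0
```

Request:
{"name": "step_arm", "arguments": {
  "motion": [
    [0, 0, 0, 0, 0, 0, 0],
    [0, 0, 0, 0, 0, 0, 0]
  ]
}}

```text
time: 22.72
ee_pos: [0.5503, -0.2957, 0.1528]
tool_rot: [0.001, 0.037, 0.999, 0.0]
contact_force: [0.3, -0.2, 0.4]
opening: 0.0853
grip_force: 0.0
```

Run:
```python
from h import *
d=robot.get_image('wrist'); cv2.imwrite('pics/w13.png',d['img'][:,:,::-1])
m,bs=blobs(d,(18,100,70),(32,255,255),1000)
for b in bs: print(b.mean(0).round(),b.min(0),rect(ray(d,b,.107)))
go(546,-304,107,-4.9)
```

```text
[526. 227.] [486 189] [ 564.5 -165.9   70.1   41.8   -6.3]
[559. 131.] [530 103] [ 496.4 -154.2   35.3   31.4   -6. ]
[301. 200.] [259  60] [ 546.2 -310.1  202.2   46.    -5.1]
shift [ 4.  -8.2 46.2] turn [-0.   0.1  0.6] pos [ 550.5 -296.1  153.2] t 22.77
```

View pics/w13.png

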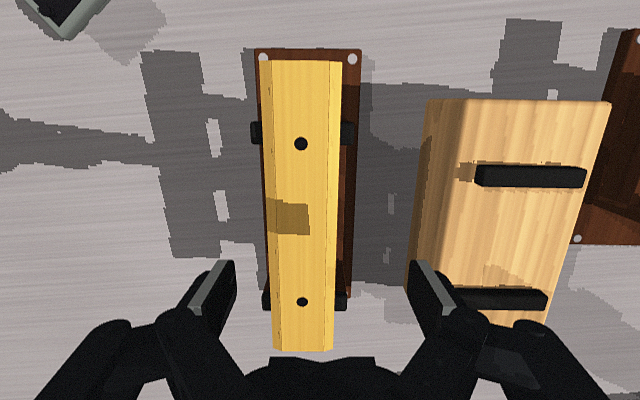

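Key_c lies centred over stand D's strips (strip 250–355, key 261–341 at row ~130). I grasp it slightly higher so that the later drop on the block is minimal.

Request:
{"name": "step_arm", "arguments": {
  "motion": [
    [4, -12, 0, 0, 0, 0.7, 0],
    [4, -12, 30, 0, 0, 0.7, 0],
    [4, -12, 47, 0, 0, 0.7, 0],
    [4, -12, 47, 0, 0, 0.7, 0],
    [4, -12, 47, 0, 0, 0.7, 0]
  ]
}}

```text
time: 23.4
ee_pos: [0.5447, -0.3088, 0.1055]
tool_rot: [0.001, 0.044, 0.999, -0.0]
contact_force: [-0.0, 0.4, -0.2]
opening: 0.0853
grip_force: 0.0
```

Request:
{"name": "step_arm", "arguments": {
  "motion": [
    [0, 0, 0, 0, 0, 0, 100],
    [0, 0, 0, 0, 0, 0, 255],
    [0, 0, 0, 0, 0, 0, 255],
    [0, 0, 0, 0, 0, 0, 255],
    [0, 0, 0, 0, 0, 0, 255]
  ]
}}

```text
time: 24.02
ee_pos: [0.5446, -0.3085, 0.1058]
tool_rot: [0.001, 0.044, 0.999, -0.0]
contact_force: [-1.5, 0.6, 5.5]
opening: 0.0439
grip_force: 61.0
```

Request:
{"name": "step_arm", "arguments": {
  "motion": [
    [0, 0, -5, 0, 0, 0, 255],
    [0, 0, -40, 0, 0, 0, 255],
    [0, 0, -80, 0, 0, 0, 255],
    [0, 0, -80, 0, 0, 0, 255]
  ]
}}

```text
time: 24.52
ee_pos: [0.5459, -0.3093, 0.1872]
tool_rot: [0.003, 0.045, 0.999, -0.001]
contact_force: [0.6, 0.5, -5.3]
opening: 0.0437
grip_force: 63.5
```

Run:
```python
from h import *
d=held(200,5)
go(577,-153.5,185,-5.3)
```

```text
held off along 1.2 across 0.4 key yaw -5.1 tool yaw -5.1 w 0.0438
shift [-18.9 157.6  -0. ] turn [-0.   0.1  0.2] pos [ 544.1 -308.8  185. ] t 24.57
```

Request:
{"name": "step_arm", "arguments": {
  "motion": [
    [-6, 50, 0, 0, 0, 0, 255],
    [-12, 105, 0, 0, 0, 0, 255],
    [-18, 158, 0, 0, 0, 0.2, 255],
    [-18, 158, 10, 0, 0, 0.2, 255],
    [-18, 158, 50, 0, 0, 0.2, 255]
  ]
}}

```text
time: 25.2
ee_pos: [0.5768, -0.1524, 0.1341]
tool_rot: [0.001, 0.045, 0.999, -0.0]
contact_force: [-0.3, -1.0, -6.9]
opening: 0.0436
grip_force: 63.7
```

Request:
{"name": "step_arm", "arguments": {
  "motion": [
    [0, 0, 25, 0, 0, 0, 255],
    [0, 0, 33, 0, 0, 0, 255],
    [0, 0, 33, 0, 0, 0, 255],
    [0, 0, 33, 0, 0, 0, 255]
  ]
}}

```text
time: 25.7
ee_pos: [0.5768, -0.153, 0.1025]
tool_rot: [0.001, 0.046, 0.999, 0.0]
contact_force: [0.1, 0.0, -5.4]
opening: 0.0435
grip_force: 63.7
```

Request:
{"name": "step_arm", "arguments": {
  "motion": [
    [0, 0, 2, 0, 0, 0, 255],
    [0, 0, 4, 0, 0, 0, 255],
    [0, 0, 4, 0, 0, 0, 255]
  ]
}}

```text
time: 26.08
ee_pos: [0.576, -0.1529, 0.0978]
tool_rot: [-0.0, 0.046, 0.999, 0.0]
contact_force: [-0.6, -0.5, -6.0]
opening: 0.0436
grip_force: 63.7
```

Request:
{"name": "step_arm", "arguments": {
  "motion": [
    [0, 0, 2, 0, 0, 0, 255],
    [0, 0, 4, 0, 0, 0, 255],
    [0, 0, 4, 0, 0, 0, 255]
  ]
}}

```text
time: 26.45
ee_pos: [0.5759, -0.1528, 0.0935]
tool_rot: [-0.0, 0.046, 0.999, 0.0]
contact_force: [-0.0, -0.0, -5.1]
opening: 0.0436
grip_force: 63.7
```

Request:
{"name": "step_arm", "arguments": {
  "motion": [
    [0, 0, 2, 0, 0, 0, 255],
    [0, 0, 4, 0, 0, 0, 255],
    [0, 0, 4, 0, 0, 0, 255]
  ]
}}

```text
time: 26.82
ee_pos: [0.5759, -0.1528, 0.0896]
tool_rot: [-0.0, 0.046, 0.999, 0.0]
contact_force: [0.4, -0.2, -4.9]
opening: 0.0438
grip_force: 63.7
```

Request:
{"name": "step_arm", "arguments": {
  "motion": [
    [0, 0, 1, 0, 0, 0, 255],
    [0, 0, 2, 0, 0, 0, 255],
    [0, 0, 2, 0, 0, 0, 255]
  ]
}}

```text
time: 27.2
ee_pos: [0.576, -0.1528, 0.0877]
tool_rot: [-0.0, 0.046, 0.999, 0.0]
contact_force: [0.0, -0.9, -5.7]
opening: 0.0434
grip_force: 63.7
```

Request:
{"name": "step_arm", "arguments": {
  "motion": [
    [0, 0, 1.2, 0, 0, 0, 255],
    [0, 0, 1.2, 0, 0, 0, 255]
  ]
}}

```text
time: 27.45
ee_pos: [0.576, -0.1528, 0.0865]
tool_rot: [-0.0, 0.046, 0.999, 0.0]
contact_force: [0.4, -0.4, -5.6]
opening: 0.0439
grip_force: 63.7
```

Request:
{"name": "step_arm", "arguments": {
  "motion": [
    [0, 0, 0, 0, 0, 0, 0],
    [0, 0, 0, 0, 0, 0, 0],
    [0, 0, 0, 0, 0, 0, 0],
    [0, 0, 0, 0, 0, 0, 0],
    [0, 0, -40, 0, 0, 0, 0]
  ]
}}

```text
time: 28.08
ee_pos: [0.5739, -0.1526, 0.1246]
tool_rot: [-0.003, 0.046, 0.999, 0.0]
contact_force: [0.2, 0.6, 0.6]
opening: 0.0856
grip_force: 0.0
```

Request:
{"name": "step_arm", "arguments": {
  "motion": [
    [0, 0, -40, 0, 0, 0, 0],
    [0, 0, -80, 0, 0, 0, 0],
    [0, 60, -80, 0, 0, -2, 0],
    [0, 120, -80, 0, 0, -4, 0],
    [0, 120, -80, 0, 0, -4, 0]
  ]
}}

```text
time: 28.7
ee_pos: [0.5877, -0.0253, 0.2074]
tool_rot: [0.001, 0.006, 1.0, 0.003]
contact_force: [0.1, 0.2, -0.6]
opening: 0.0856
grip_force: 0.0
```

Run:
```python
from h import *
go(537,157,160,4)
t=robot.get_image('side')
d=robot.get_image('wrist'); cv2.imwrite('pics/w14.png',np.hstack([d['img'][:,:400,::-1],cv2.resize(t['img'][180:340,340:500,::-1],(400,400))]))
```

```text
shift [ 52.9 181.4  48.3] turn [ 0.3  0.1 -4.7] pos [587.7 -25.3 207.4] t 28.7
```

View pics/w14.png

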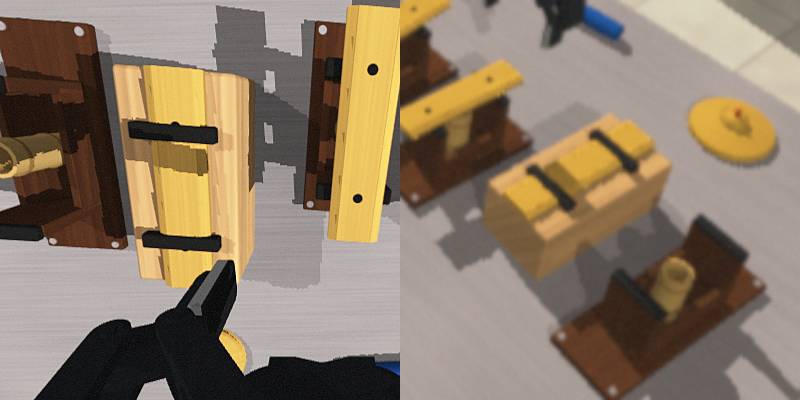

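Key_c rests on the block as key_b did, and stand D is empty. I have used up my picture views (one too many, in fact), so from here I work from numbers only. Next is key_d.

Request:
{"name": "step_arm", "arguments": {
  "motion": [
    [17, 55, 0, 0, 0, 0, 0],
    [34, 112, 0, 0, 0, -2, 0],
    [53, 168, 0, 0, 0, -4.7, 0],
    [53, 182, 20, 0, 0, -4.7, 0],
    [53, 182, 50, 0, 0, -4.7, 0]
  ]
}}

```text
time: 29.42
ee_pos: [0.5394, 0.1502, 0.1568]
tool_rot: [0.001, -0.03, 1.0, 0.0]
contact_force: [-0.2, -0.9, -0.8]
opening: 0.0852
grip_force: 0.0
```

Request:
{"name": "step_arm", "arguments": {
  "motion": [
    [0, 0, 0, 0, 0, 0, 0],
    [0, 0, 0, 0, 0, 0, 0]
  ]
}}

```text
time: 29.68
ee_pos: [0.5391, 0.1485, 0.1572]
tool_rot: [0.0, -0.028, 1.0, -0.0]
contact_force: [0.1, -0.5, 0.5]
opening: 0.0854
grip_force: 0.0
```

Run:
```python
from h import *
go(536.9,156.5,104,4.1)
d=robot.get_image('wrist')
m,bs=blobs(d,(18,100,70),(32,255,255),1000)
for b in bs: print(b.mean(0).round(),b.min(0),rect(ray(d,b,.107)))
t=robot.get_image('top'); s=robot.get_image('side')
m,bs=blobs(t,(0,60,15),(17,255,125),150,5)
for b in bs:
    r=rect(ray(t,b,.012))
    if 480<r[0]<600: print('base',r)
for n,x in(('t',t),('s',s)):
  m,bs=blobs(x,(0,0,0),(180,255,45),8)
  for b in bs:
    r=rect(ray(x,b,.1))
    if 450<r[0]<650 and -400<r[1]<-240: print(n,'dark',r)
```

```text
shift [ 1.8  8.2 53.2] turn [-0.   0.1 -0.8] pos [539.1 148.5 157.2] t 29.68
[ 25. 384.] [  0 368] [689.4 -89.1  58.6  28.5 -39.4]
[542. 216.] [475 120] [534.8 285.8 151.6  78.5   2.3]
[ 70. 208.] [ 0 60] [550.9 -12.6 225.1 108.9 -15.6]
[332. 193.] [288  39] [537.1 153.9 227.7  49.    4.1]
base [488.1 156.  128.6  90.1  -1.7]
base [533.  307.3 169.   90.1   2.1]
base [ 548.2 -307.   244.2   96.6   -4.8]
base [ 519.7 1078.2  615.7  317.9    5.3]
t dark [ 484.2 -298.3   61.6   23.7   70.7]
t dark [ 607.6 -309.4   61.2   14.4   85.1]
s dark [ 485.4 -306.5   61.5   14.8   83.9]
s dark [ 605.4 -317.6   56.4   11.2   87.6]
```

Request:
{"name": "step_arm", "arguments": {
  "motion": [
    [2, 8, 0, 0, 0, -0.8, 0],
    [2, 8, 30, 0, 0, -0.8, 0],
    [2, 8, 54, 0, 0, -0.8, 0],
    [2, 8, 54, 0, 0, -0.8, 0],
    [2, 8, 54, 0, 0, -0.8, 0]
  ]
}}

```text
time: 30.45
ee_pos: [0.5363, 0.1584, 0.1035]
tool_rot: [0.001, -0.037, 0.999, 0.0]
contact_force: [0.4, -0.6, 0.7]
opening: 0.0857
grip_force: 0.0
```

Request:
{"name": "step_arm", "arguments": {
  "motion": [
    [0, 0, 0, 0, 0, 0, 100],
    [0, 0, 0, 0, 0, 0, 255],
    [0, 0, 0, 0, 0, 0, 255],
    [0, 0, 0, 0, 0, 0, 255],
    [0, 0, 0, 0, 0, 0, 255]
  ]
}}

```text
time: 31.08
ee_pos: [0.5363, 0.1563, 0.1039]
tool_rot: [0.001, -0.036, 0.999, -0.001]
contact_force: [-0.7, -2.6, 8.4]
opening: 0.0469
grip_force: 60.9
```

Request:
{"name": "step_arm", "arguments": {
  "motion": [
    [0, 0, -5, 0, 0, 0, 255],
    [0, 0, -40, 0, 0, 0, 255],
    [0, 0, -90, 0, 0, 0, 255],
    [0, 0, -90, 0, 0, 0, 255]
  ]
}}

```text
time: 31.58
ee_pos: [0.5377, 0.159, 0.1954]
tool_rot: [0.003, -0.037, 0.999, 0.002]
contact_force: [0.5, 1.0, -7.3]
opening: 0.047
grip_force: 65.2
```

Run:
```python
from h import *
d=held(225,7)
go(548,-308,190,-4.7)
```

```text
held off along 0.2 across -1.1 key yaw 4.1 tool yaw 4.2 w 0.0465
shift [  22.2 -465.5    2.7] turn [0.1 0.1 8.9] pos [536.  157.9 193.2] t 31.62
```

Request:
{"name": "step_arm", "arguments": {
  "motion": [
    [3, -50, 0, 0, 0, 0, 255],
    [6, -110, 0, 0, 0, 0, 255],
    [8, -170, 0, 0, 0, 0, 255],
    [11, -230, 0, 0, 0, 0, 255],
    [14, -290, 0, 0, 0, 0, 255]
  ]
}}

```text
time: 32.25
ee_pos: [0.541, -0.1343, 0.19]
tool_rot: [-0.002, -0.037, 0.999, 0.001]
contact_force: [0.7, -0.6, -7.2]
opening: 0.0465
grip_force: 65.2
```

Request:
{"name": "step_arm", "arguments": {
  "motion": [
    [3, -60, 0, 0, 0, 2, 255],
    [6, -120, 0, 0, 0, 5, 255],
    [8, -170, 0, 0, 0, 8, 255],
    [8, -176, 0, 0, 0, 8.9, 255],
    [8, -176, 20, 0, 0, 8.9, 255]
  ]
}}

```text
time: 32.88
ee_pos: [0.5473, -0.3095, 0.1707]
tool_rot: [-0.001, 0.042, 0.999, 0.0]
contact_force: [0.6, 0.2, -6.6]
opening: 0.0466
grip_force: 65.4
```

Request:
{"name": "step_arm", "arguments": {
  "motion": [
    [0, 0, 25, 0, 0, 0, 255],
    [0, 0, 45, 0, 0, 0, 255],
    [0, 0, 45, 0, 0, 0, 255],
    [0, 0, 45, 0, 0, 0, 255]
  ]
}}

```text
time: 33.38
ee_pos: [0.5479, -0.3081, 0.1271]
tool_rot: [-0.0, 0.041, 0.999, 0.0]
contact_force: [-0.2, -0.2, -6.2]
opening: 0.047
grip_force: 65.4
```

```bash
cat >> h.py <<'E'
def strips(d,z=.1,lo=200,hi=440):
    """dark strip ends peeping out on both sides of a key in the wrist view, base-side strip"""
    m,bs=blobs(d,(0,0,0),(180,255,45),20)
    for b in bs:
        if lo<b[:,0].mean()<hi and b[:,1].max()<250: print('strip bit',b.min(0),b.max(0),(ray(d,[[b[:,0].min(),b[:,1].mean()],[b[:,0].max(),b[:,1].mean()]],z)*1000).round(1).tolist())
E
python3 - <<'E'
from h import *
go(548,-308,104,-4.7)
d=held(225,7); strips(d); cv2.imwrite('pics/w15.png',d['img'][:,:,::-1])
# white screws of base at z=.012
m,bs=blobs(d,(0,0,150),(180,60,255),10)
for b in bs:
    if len(b)<80 and 200<b[:,0].mean()<430: print('screw',b.mean(0).round(1),(ray(d,b.mean(0),.012)*1000).round(1))
E
```

```text
shift [-0.1  0.  23.1] turn [ 0. -0.  0.] pos [ 547.9 -308.1  127.1] t 33.38
held off along 0.3 across -1.0 key yaw -4.8 tool yaw -4.7 w 0.0468
strip bit [313 143] [330 159] [[490.4, -309.6], [491.1, -300.4]]
strip bit [378 129] [381 153] [[487.7, -274.5], [487.9, -272.9]]
strip bit [262 129] [266 153] [[482.8, -336.2], [483.0, -334.1]]
```

Strips confirm the key is within about 1 mm of stand D's centre, so I lower it.

Request:
{"name": "step_arm", "arguments": {
  "motion": [
    [0, -0.5, 12, 0, 0, 0, 255],
    [0, -0.5, 20, 0, 0, 0, 255],
    [0, -0.5, 22, 0, 0, 0, 255],
    [0, -0.5, 22, 0, 0, 0, 255]
  ]
}}

```text
time: 33.92
ee_pos: [0.548, -0.3091, 0.1054]
tool_rot: [-0.0, 0.041, 0.999, 0.0]
contact_force: [-0.1, 0.2, -7.7]
opening: 0.0468
grip_force: 65.3
```

Request:
{"name": "step_arm", "arguments": {
  "motion": [
    [0, 0, 1, 0, 0, 0, 255],
    [0, 0, 1, 0, 0, 0, 255]
  ]
}}

```text
time: 34.17
ee_pos: [0.5482, -0.3092, 0.1047]
tool_rot: [0.0, 0.041, 0.999, -0.0]
contact_force: [-0.0, -0.1, -7.1]
opening: 0.0469
grip_force: 65.3
```

Request:
{"name": "step_arm", "arguments": {
  "motion": [
    [0, 0, 1, 0, 0, 0, 255],
    [0, 0, 1, 0, 0, 0, 255]
  ]
}}

```text
time: 34.42
ee_pos: [0.5482, -0.3093, 0.1041]
tool_rot: [0.0, 0.041, 0.999, -0.0]
contact_force: [-0.6, -0.5, -3.0]
opening: 0.0466
grip_force: 65.8
```

Starting contact. I press 0.7 mm more, release, and go to the block for key_c.

Request:
{"name": "step_arm", "arguments": {
  "motion": [
    [0, 0, 0.7, 0, 0, 0, 255],
    [0, 0, 0.7, 0, 0, 0, 255]
  ]
}}

```text
time: 34.67
ee_pos: [0.5482, -0.3093, 0.104]
tool_rot: [0.0, 0.041, 0.999, -0.0]
contact_force: [-2.7, 1.8, 5.5]
opening: 0.0465
grip_force: 66.6
```

Request:
{"name": "step_arm", "arguments": {
  "motion": [
    [0, 0, 0, 0, 0, 0, 0],
    [0, 0, 0, 0, 0, 0, 0],
    [0, 0, 0, 0, 0, 0, 0],
    [0, 0, 0, 0, 0, 0, 0],
    [0, 0, -40, 0, 0, 0, 0]
  ]
}}

```text
time: 35.3
ee_pos: [0.5458, -0.3084, 0.1405]
tool_rot: [-0.003, 0.041, 0.999, 0.001]
contact_force: [0.2, -0.3, 0.9]
opening: 0.0854
grip_force: 0.0
```

Request:
{"name": "step_arm", "arguments": {
  "motion": [
    [0, 0, -30, 0, 0, 0, 0],
    [0, 0, -50, 0, 0, 0, 0],
    [0, 0, -50, 0, 0, 0, 0],
    [0, 0, -50, 0, 0, 0, 0]
  ]
}}

```text
time: 35.8
ee_pos: [0.5473, -0.3091, 0.1919]
tool_rot: [-0.001, 0.041, 0.999, 0.0]
contact_force: [0.0, -0.1, 0.2]
opening: 0.0853
grip_force: 0.0
```

Run:
```python
from h import *
go(577,-153.3,150,-5.3)
d=robot.get_image('wrist'); cv2.imwrite('pics/w16.png',d['img'][:,:,::-1])
m,bs=blobs(d,(18,100,70),(32,255,255),1000)
for b in bs: print(b.mean(0).round(),b.min(0),rect(ray(d,b,.107)))
strips(d)
```

```text
shift [-16.9 157.7  41.9] turn [ 0.  -0.1  0.6] pos [ 547.3 -309.1  191.9] t 35.8
[488. 297.] [461 282] [ 640.2 -175.3   45.3   37.5   83.7]
[504. 220.] [467 175] [ 568.5 -168.8   80.2   44.8   -5.3]
[523. 129.] [487 101] [ 496.1 -162.1   45.1   39.8   85.3]
[321. 189.] [285  55] [ 548.6 -310.9  226.8   49.    -4.7]
strip bit [317 128] [326 138] [[486.7, -309.1], [487.2, -302.4]]
strip bit [279 106] [290 238] [[513.9, -340.9], [514.6, -332.4]]
```

Request:
{"name": "step_arm", "arguments": {
  "motion": [
    [-6, 50, 0, 0, 0, 0, 0],
    [-12, 105, 0, 0, 0, 0, 0],
    [-17, 158, 0, 0, 0, 0.6, 0],
    [-17, 158, 20, 0, 0, 0.6, 0],
    [-17, 158, 60, 0, 0, 0.6, 0]
  ]
}}

```text
time: 36.48
ee_pos: [0.579, -0.1521, 0.1326]
tool_rot: [0.001, 0.045, 0.999, 0.0]
contact_force: [-0.1, -0.5, -0.5]
opening: 0.085
grip_force: 0.0
```

Request:
{"name": "step_arm", "arguments": {
  "motion": [
    [0, 0, 20, 0, 0, 0, 0],
    [0, 0, 40, 0, 0, 0, 0],
    [0, 0, 40, 0, 0, 0, 0],
    [0, 0, 40, 0, 0, 0, 0]
  ]
}}

```text
time: 36.98
ee_pos: [0.578, -0.153, 0.093]
tool_rot: [0.0, 0.046, 0.999, 0.0]
contact_force: [0.6, -0.1, 1.1]
opening: 0.0853
grip_force: 0.0
```

Run:
```python
from h import *
go(577,-152.8,87.6,-5.3)
```

```text
shift [1.  0.1 5.4] turn [0. 0. 0.] pos [ 578. -153.   93.] t 36.98
```

Request:
{"name": "step_arm", "arguments": {
  "motion": [
    [1, 0, 5.3, 0, 0, 0, 0],
    [1, 0, 5.3, 0, 0, 0, 100],
    [1, 0, 5.3, 0, 0, 0, 255],
    [1, 0, 5.3, 0, 0, 0, 255],
    [1, 0, 5.3, 0, 0, 0, 255]
  ]
}}

```text
time: 37.6
ee_pos: [0.5771, -0.1529, 0.0884]
tool_rot: [0.0, 0.046, 0.999, -0.0]
contact_force: [-1.0, 0.1, 4.8]
opening: 0.0431
grip_force: 60.2
```

Request:
{"name": "step_arm", "arguments": {
  "motion": [
    [0, 0, 0, 0, 0, 0, 255],
    [0, 0, 0, 0, 0, 0, 255],
    [0, 0, -3, 0, 0, 0, 255],
    [0, 0, -3, 0, 0, 0, 255]
  ]
}}

```text
time: 38.1
ee_pos: [0.5763, -0.1531, 0.0901]
tool_rot: [-0.001, 0.046, 0.999, 0.0]
contact_force: [-0.4, 0.8, -6.0]
opening: 0.0431
grip_force: 61.6
```

Request:
{"name": "step_arm", "arguments": {
  "motion": [
    [0, 0, -20, 0, 0, 0, 255],
    [0, 0, -60, 0, 0, 0, 255],
    [0, 0, -100, 0, 0, 0, 255],
    [0, 0, -100, 0, 0, 0, 255]
  ]
}}

```text
time: 38.6
ee_pos: [0.5789, -0.1532, 0.193]
tool_rot: [0.003, 0.046, 0.999, -0.0]
contact_force: [-0.2, -0.6, -6.3]
opening: 0.0431
grip_force: 62.7
```

Request:
{"name": "step_arm", "arguments": {
  "motion": [
    [12, 50, 0, 0, 0, 0, 255],
    [25, 105, 0, 0, 0, 0, 255],
    [39, 162, 0, 0, 0, -1, 255],
    [53, 220, 0, 0, 0, -2, 255],
    [66, 275, 0, 0, 0, -3.7, 255]
  ]
}}

```text
time: 39.22
ee_pos: [0.5348, 0.1284, 0.1885]
tool_rot: [-0.002, 0.013, 1.0, -0.0]
contact_force: [0.7, -0.0, -6.0]
opening: 0.0433
grip_force: 62.9
```

Request:
{"name": "step_arm", "arguments": {
  "motion": [
    [5, 28, 0, 0, 0, 0, 255],
    [5, 28, 25, 0, 0, 0, 255],
    [5, 28, 58, 0, 0, 0, 255],
    [5, 28, 58, 0, 0, 0, 255],
    [5, 28, 58, 0, 0, 0, 255]
  ]
}}

```text
time: 39.85
ee_pos: [0.5323, 0.1551, 0.1325]
tool_rot: [-0.0, 0.014, 1.0, 0.0]
contact_force: [-0.0, -0.1, -5.6]
opening: 0.0429
grip_force: 63.7
```

Run:
```python
from h import *
go(532.5,155.3,108,-1.6)
d=held(200,2); strips(d)
t=robot.get_image('top')
m,bs=blobs(t,(0,60,15),(17,255,125),150,5)
for b in bs:
    r=rect(ray(t,b,.012))
    if 480<r[0]<600: print('base',r)
```

```text
shift [-0.3  0.2 24.5] turn [ 0. -0.  0.] pos [532.3 155.1 132.5] t 39.85
held off along 0.3 across -1.6 key yaw -1.7 tool yaw -1.6 w 0.0441
strip bit [198 159] [204 187] [[485.7, 84.4], [485.8, 87.8]]
strip bit [314 158] [329 173] [[483.7, 150.6], [483.9, 159.1]]
strip bit [260 139] [271 167] [[476.1, 120.7], [476.3, 126.8]]
base [486.  155.8 124.3  90.1  -1.8]
base [533.  307.3 169.   90.1   2.1]
base [ 547.7 -306.8  243.3   96.1   -4.6]
base [ 518.  1078.1  619.   317.9    5.3]
```

Run:
```python
from h import *
d=robot.get_image('wrist'); g=d['img'].max(2); h=cv2.cvtColor(d['img'],cv2.COLOR_RGB2HSV)
for r in (145,152,160):
    print(r,'L',g[r,250:285].tolist(),'R',g[r,360:395].tolist())
    y=ray(d,[[c,r] for c in(250,261,271,370,380,390)],.1)*1000; print(y.round(1).tolist())
```

```text
145 L [139, 138, 138, 140, 142, 139, 137, 138, 150, 116, 34, 32, 33, 30, 29, 28, 29, 31, 27, 23, 21, 213, 249, 241, 241, 241, 237, 237, 237, 238, 238, 240, 238, 237, 236] R [255, 255, 255, 255, 255, 255, 255, 255, 255, 255, 255, 255, 234, 41, 100, 106, 103, 104, 104, 105, 110, 100, 90, 121, 243, 232, 229, 228, 227, 228, 227, 229, 229, 243, 136]
[[472.3, 115.7], [472.5, 121.8], [472.6, 127.4], [474.1, 182.4], [474.3, 188.0], [474.5, 193.6]]
152 L [140, 141, 139, 141, 142, 141, 142, 146, 146, 154, 55, 22, 22, 30, 30, 20, 34, 30, 33, 28, 17, 140, 255, 244, 244, 241, 237, 236, 238, 238, 238, 237, 239, 240, 236] R [255, 255, 255, 255, 254, 255, 255, 255, 255, 255, 255, 255, 117, 86, 104, 103, 107, 103, 106, 106, 105, 102, 104, 103, 108, 101, 99, 106, 98, 101, 99, 95, 130, 137, 139]
[[476.2, 115.3], [476.4, 121.4], [476.5, 127.0], [478.0, 182.5], [478.2, 188.1], [478.4, 193.7]]
160 L [129, 132, 139, 143, 135, 132, 132, 137, 139, 147, 113, 26, 26, 32, 32, 28, 31, 35, 33, 23, 21, 17, 255, 244, 239, 242, 239, 238, 238, 238, 238, 238, 239, 241, 238] R [255, 255, 255, 255, 255, 255, 255, 255, 255, 255, 255, 255, 61, 106, 110, 109, 111, 111, 103, 101, 106, 105, 106, 99, 105, 105, 100, 112, 105, 98, 109, 107, 103, 107, 105]
[[480.7, 114.8], [480.9, 121.0], [481.0, 126.7], [482.6, 182.6], [482.7, 188.3], [482.9, 193.9]]
```

Run:
```python
from h import *
d=robot.get_image('wrist'); I=d['img']
for r in (100,120,130,138,145,152,160,166,175,190):
    print(r,[tuple(int(v) for v in I[r,c]) for c in(255,265,374,378,382,388,394)])
# second view: side camera, strips of stand C
s=robot.get_image('side'); t=robot.get_image('top')
for n,x in(('s',s),('t',t)):
  m,bs=blobs(x,(0,0,0),(180,255,50),6)
  for b in bs:
    r=rect(ray(x,b,.1))
    if 430<r[0]<620 and 100<r[1]<210: print(n,b.min(0),b.max(0),r)
```

```text
100 [(142, 136, 138), (134, 76, 50), (255, 255, 139), (106, 99, 102), (215, 207, 206), (229, 225, 223), (230, 225, 226)]
120 [(136, 131, 130), (76, 42, 27), (115, 101, 96), (106, 102, 99), (97, 94, 97), (136, 131, 129), (135, 130, 132)]
130 [(136, 131, 132), (71, 42, 27), (96, 90, 98), (107, 105, 102), (103, 98, 101), (140, 133, 133), (141, 135, 134)]
138 [(134, 130, 126), (88, 64, 53), (98, 93, 98), (109, 103, 103), (103, 103, 101), (135, 129, 130), (136, 130, 129)]
145 [(141, 133, 134), (30, 30, 31), (100, 99, 100), (102, 95, 97), (95, 93, 92), (229, 219, 219), (139, 131, 129)]
152 [(133, 128, 128), (27, 27, 28), (105, 103, 104), (100, 100, 95), (99, 94, 96), (96, 95, 94), (141, 134, 135)]
160 [(137, 132, 130), (34, 32, 32), (105, 103, 103), (107, 102, 102), (104, 100, 100), (104, 99, 99), (105, 99, 99)]
166 [(136, 127, 129), (141, 136, 131), (104, 100, 99), (108, 100, 100), (109, 101, 103), (103, 100, 103), (104, 99, 96)]
175 [(139, 129, 130), (132, 126, 126), (100, 95, 98), (106, 104, 103), (110, 104, 103), (103, 99, 103), (101, 95, 97)]
190 [(104, 99, 100), (108, 98, 100), (101, 96, 99), (104, 101, 100), (212, 203, 204), (208, 200, 199), (221, 214, 214)]
s [317 202] [325 209] [475.8 132.7  32.1  19.5 -88.1]
s [343 189] [350 195] [584.  129.1  32.8  14.6 -89.7]
t [332 204] [335 208] [476.7 129.5  13.1   9.  -17. ]
t [303 171] [325 192] [542.9 196.7  88.2  38.4  46.2]
```

The stand-C strip's far end disappears under the key, so the key sits about 2 mm too far in +y. I correct this and lower (contact is expected at about 107–108).

Request:
{"name": "step_arm", "arguments": {
  "motion": [
    [0, -2, 5, 0, 0, 0, 255],
    [0, -2, 14, 0, 0, 0, 255],
    [0, -2, 14, 0, 0, 0, 255],
    [0, -2, 14, 0, 0, 0, 255]
  ]
}}

```text
time: 40.65
ee_pos: [0.5322, 0.1531, 0.1184]
tool_rot: [-0.0, 0.014, 1.0, 0.0]
contact_force: [-0.4, 0.1, -5.6]
opening: 0.0432
grip_force: 63.7
```

Run:
```python
from h import *
go(532.2,153,108,-1.6)
d=held(200,2); strips(d); g=d['img'].max(2); 
for r in range(130,185,6): 
    w=np.where(g[r,240:400]<50)[0]+240; print(r,w.min() if len(w) else '',w.max() if len(w) else '', [int(v) for v in np.where((d['img'][r,240:400,2]<0.8*d['img'][r,240:400,0])&(g[r,240:400]>180))[0][[0,-1]]+240])
```

```text
shift [ 0.  -0.1 10.4] turn [ 0. -0.  0.] pos [532.2 153.1 118.4] t 40.65
held off along 0.3 across -1.6 key yaw -1.5 tool yaw -1.6 w 0.0439
strip bit [368 217] [372 240] [[516.9, 177.9], [516.9, 180.1]]
strip bit [314 158] [329 173] [[480.8, 149.1], [481.0, 156.9]]
strip bit [372 141] [381 175] [[478.0, 179.1], [478.2, 183.7]]
strip bit [259 139] [271 172] [[475.2, 121.1], [475.4, 127.2]]
130 269 377 [271, 372]
136   [271, 372]
142 268 376 [271, 372]
148 259 381 [272, 371]
154 259 381 [272, 371]
160 259 381 [272, 371]
166 260 380 [273, 371]
172 270 374 [273, 370]
178 267 372 [273, 370]
184 268 374 [274, 370]
```

Strip 259–381, key 272–371: centred. I lower it.

Request:
{"name": "step_arm", "arguments": {
  "motion": [
    [0, -0.5, 5, 0, 0, 0, 255],
    [0, -0.5, 9, 0, 0, 0, 255],
    [0, -0.5, 9, 0, 0, 0, 255]
  ]
}}

```text
time: 41.08
ee_pos: [0.5319, 0.1524, 0.1091]
tool_rot: [-0.0, 0.014, 1.0, -0.0]
contact_force: [0.1, -0.1, -5.3]
opening: 0.0432
grip_force: 63.7
```

Request:
{"name": "step_arm", "arguments": {
  "motion": [
    [0, 0, 1, 0, 0, 0, 255],
    [0, 0, 1, 0, 0, 0, 255]
  ]
}}

```text
time: 41.32
ee_pos: [0.5323, 0.1526, 0.1086]
tool_rot: [0.0, 0.014, 1.0, 0.0]
contact_force: [0.4, 0.2, -6.3]
opening: 0.0432
grip_force: 63.7
```

Request:
{"name": "step_arm", "arguments": {
  "motion": [
    [0, 0, 1, 0, 0, 0, 255],
    [0, 0, 1, 0, 0, 0, 255]
  ]
}}

```text
time: 41.58
ee_pos: [0.5324, 0.1526, 0.1084]
tool_rot: [0.0, 0.014, 1.0, 0.0]
contact_force: [-2.1, -1.3, 4.0]
opening: 0.0433
grip_force: 65.0
```

Contact. I release and move up, then check each key against its stand.

Request:
{"name": "step_arm", "arguments": {
  "motion": [
    [0, 0, 0, 0, 0, 0, 0],
    [0, 0, 0, 0, 0, 0, 0],
    [0, 0, 0, 0, 0, 0, 0],
    [0, 0, 0, 0, 0, 0, 0],
    [0, 0, -40, 0, 0, 0, 0]
  ]
}}

```text
time: 42.2
ee_pos: [0.5304, 0.1517, 0.1458]
tool_rot: [-0.003, 0.014, 1.0, -0.001]
contact_force: [-0.2, 0.0, 0.4]
opening: 0.0855
grip_force: 0.0
```

Request:
{"name": "step_arm", "arguments": {
  "motion": [
    [0, 0, -40, 0, 0, 0, 0],
    [0, 0, -90, 0, 0, 0, 0],
    [50, 0, -130, 0, 0, 0, 0],
    [100, 0, -150, 0, 0, 0, 0],
    [100, 0, -150, 0, 0, 0, 0]
  ]
}}

```text
time: 42.82
ee_pos: [0.4294, 0.1557, 0.2993]
tool_rot: [0.001, 0.012, 1.0, -0.0]
contact_force: [0.4, -0.1, -0.5]
opening: 0.0854
grip_force: 0.0
```

Run:
```python
from h import *
s,_=frame(); print(s['ee_pos'],s['opening'],s['time'])
t=robot.get_image('top'); d=robot.get_image('wrist')
for n,x in(('t',t),('w',d)):
  m,bs=blobs(x,(18,120,110),(32,255,255),300)
  for b in bs:
    r=rect(ray(x,b,.107))
    if 440<r[0]<620: print(n,'key',r)
m,bs=blobs(t,(0,60,15),(17,255,125),150,5)
for b in bs:
    r=rect(ray(t,b,.012))
    if 480<r[0]<600: print('base',r)
```

```text
[0.42941793 0.15565742 0.29926889] 0.08536198476188933 42.825
t key [534.1 308.4 150.2  38.1   1.9]
t key [532.9   6.6 173.5  43.5  -5. ]
t key [ 548.8 -301.6  225.1   59.4   -4.7]
w key [ 517.  -233.4   44.3   23.6  -64.5]
w key [522.8 300.9 130.8  46.9   2.1]
w key [509.1  11.2 129.7  56.1  -5.4]
w key [532.4 150.9 201.7  45.7  -1.7]
base [531.5 -32.7 186.3  18.9  -6.9]
base [533.  307.3 169.   90.1   2.1]
base [564.6  32.6 135.9  28.1  -5.2]
base [ 5.486e+02 -2.955e+02  2.464e+02  9.000e+01 -3.000e-01]
base [ 519.7 1078.2  615.7  317.9    5.3]
```

```bash
python3 -c "
from bench import robot
print(robot.finish_job())"
```

```text
the job is handed in; nothing more can be done
None
```

The four keys are now each face up on their own stands, and by the last measurements each is centred to about 2 mm and within about 0.5° of straight. I handed the job in at about 43 s. A parked key sank past the block's strips onto the block top rather than resting on them, which dropped key_b a few mm. I viewed 15 pictures, one over the limit of 14.

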